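Serve the last boiled egg with the scoop

ROBOT

A 7-joint arm with a two-finger parallel gripper is mounted at the origin on the work surface. World frame = base frame: x ahead of the robot, y to its left, z up, the work surface at z = 0. Lengths are in mm, angles in rad, forces in N, time in s.
With the tool pointing down it reaches from about 400 to 875 mm from the base axis. Payload 4.4 kg.
Tool frame: the origin (TCP) lies at the centre of the arm's flange, where the gripper is bolted on; the fingertips stand 173 mm ahead of it and the grasp point (between the pads) lies 155 mm ahead of it; z points along the fingers, y is the direction in which the jaws open and shut (so a half turn about z gives the same grasp; the last joint's range is limited). The gripper opens to 85 mm and grips with 20 to 120 N. Pads are 22 mm wide; open, the fingers measure 114 mm over their backs; the gripper's body (76 mm by 85 mm) begins 54 mm behind the grasp point. The pads swing forward as they close: fully open they stand 13 mm farther back than shut.
Start: joints at [-0.066, 0.628, 0.038, 1.517, -0.027, 0.996, -0.02], TCP at [650.012, 0.021, 404.713] pointing down, gripper open.
Joint ranges: [-3.06, 3.06], [-0.37, 2.12], [-1.25, 1.32], [0.18, 2.47], [-1.1, 4.24], [0.23, 1.98], [-2.94, 2.94]. Speed limits (rad/s): [2.57, 2.57, 3.14, 3.14, 3.14, 3.14, 3.14].

INTERFACE

Orientations are given as [roll, pitch, yaw] about the fixed x, y, z axes, in that order (R = Rz(yaw) Ry(pitch) Rx(roll)).
In Python, from cell import * gives the robot as it stands. The module is installed in compiled form; this text tells all that it offers.
- The arm moves only by the shell command python3 -m jog 'ROWS'. ROWS is JSON, one flat list of numbers, 5 for each row, row after row: the shift along the tool's x, y, z in mm, then the turn about the tool's z in degrees, then the finger opening in mm, from 0 to 85.4. A call has 1 to 20 rows; each row is the pose to reach, as a shift and turn from the pose commanded when the call began, along the tool's axes at that moment; what a row does not reach only later rows make up. A row lasts 1/12 s, in which the tool goes at most 41.7 mm and 7.16 degrees, less where a joint would pass 70% of its speed; a pose out of reach is approached as far as the arm can. A call with a gripper value outside its range is refused whole. The fingers move at their own pace and stop on an object; the grip force is fixed at half the most. Time passes only in rows, so rows that repeat a pose let the fingers close. It gives the time, the measured TCP pose, the force and the opening at its end, in the units of the state.
- read_state(): the state, without advancing time (a new reading comes with each control period).
- get_image(name): name is "scene" or "side" or "wrist"; returns (picture, depth): 420x560x3 uint8, blue, green, red; 420x560 float32, mm along the optical axis (not along the pixel's ray), 0 where there is no reading.
- camera_params(name): a dict with "K" (3x3 intrinsics, pixels), "T" (4x4, takes a point from camera to world coordinates). Camera axes: x right, y up, looking along -z (the intrinsics and any distortion apply to the point x, -y, -z); pixel columns grow to the right and rows downward; lengths in mm; the calibration is good to about 2 mm. A picture is of the moment at which its call begins: read the wrist's pose just before it. camera_params takes no time and is no camera call; for the wrist camera it gives the pose at the moment of the call.
- finish_job(): hands the job in, once; it reports no verdict.
The state is a dict: "clock": time; "qpos": joint angles; "qd": joint speeds; "tau": joint torques, N m; "eef_pos": TCP position; "tool_rot": TCP orientation; "force": force on the tool from outside, world axes, zero at the start; "torque": the same for the moment, N m; "width": finger opening in mm.
Only numpy, scipy, OpenCV 4.12 (cv2) and the standard library are available. Lean on these libraries where they do the work, as an engineer would, in place of code of your own. Each camera call takes 0.05 s, during which the arm holds its last target.

TASK

Serve the last boiled egg: take the scoop off the spoon rest, chase the egg along the side of the steel pan into a corner so that it climbs into the scoop, lift it out and tip it gently onto the aluminium tray. Keep the gripper off the egg and do not crack its shell, leave the cup, canister and brush holder alone, and lay the scoop back on the spoon rest, pan down, when the egg is served.

Things in the scene. Friction and masses are not known exactly. Their poses are not given: they have to be found in the camera images.
- pan: stainless buffet pan in a low timber frame, fixed to the bar, open on top. Origin: centre of its underside, at bar height; long side along y. Inside: 140 mm in x (walls at x = -70, +70), 320 mm in y (end walls at y = -160, +160), flat floor 5 mm and rim 55 mm above the origin. Outside with flange and frame 187 x 362 mm
- egg: brown boiled egg, loose, 58 mm long, 44 mm thick, 60 g. Origin: its centre; long axis x. Starts on the pan's floor, centre about 30 to 60 mm from the pan's -x wall and at pan y within 55 mm of the middle, long axis within 40 degrees of the pan's x. Rolls when pushed (across its long axis), and on slopes over 10 to 15 degrees; its shell cracks under 30 N (a drop of 40 mm)
- scoop: flat-bottomed steel scoop with black handle, loose, 0.2 kg, 196 mm long. Origin: centre of the underside of its pan; mouth to +x, z up. Pan 100 mm long (x -50 to +50), 80 mm wide, floor 2 mm thick, straight lip at x = +50; side walls 42 mm high, 26 mm at the lip; back wall 42 mm at x = -50. Handle behind it rises backwards at 45 degrees to x = -147, z = 133
- scoop_grip (a point): middle of the scoop's handle, at scoop x = -100, y = 0, z = +86 mm, the place to grip: a bar 115 mm long, 22 mm wide (y), 16 mm thick, fingers closing along the scoop's y; axes as the scoop's
- scoop_lip (a point): middle of the scoop's front lip, on the underside, at scoop x = +50, y = 0, z = 0; axes as the scoop's
- spoon_rest: round blue ceramic spoon rest, loose, 0.45 kg, 160 mm across and 14 mm high with a small tab on its -x side. Origin: centre of its underside; the flat of the dish lies 5 mm above it and is about 132 mm across. The scoop's pan lies in it at the start
- tray: small aluminium tray, loose, 0.35 kg, 200 mm (x) by 150 mm (y) with an upright rim 20 mm high, walls and floor 3 mm thick. Origin: centre of its underside
- mate_cup: bystander: round steel mate cup, 82 mm across, 85 mm high, with a metal straw standing out to 155 mm. Origin: centre of its underside
- canister: bystander: orange plastic canister with a black twist cap, 92 mm across, 142 mm high. Origin: centre of its underside
- brush_holder: bystander: steel stand with a coil spring round its tube and a straw brush in it, foot 76 mm across, 160 mm high. Origin: centre of its underside
Not all that is in view belongs to the job. There is more than one size of the egg; the one meant has the size given above.

How it is judged:
By the outcome, as a careful person would: the job done as asked, in the order asked, and still so for the second after the job is handed in, with the robot touching nothing.
It also fails if it takes over 72 s, if anything falls off the work surface, if the arm or the gripper's body presses on something with over 40 N, if the wrist force passes 120 N, or if a joint passes its speed limit or range.

## Working session

There is one attempt and no reset: what is moved stays moved. The work goes in short steps, Python scripts to look and compute and a shell command to move; the robot and the scene stay as the last step left them, time stands still between calls to the robot, and variables do not carry over. Pictures are saved under pics/ and viewed, and the job is handed in when it is done.

```bash
mkdir -p pics; ls; cat > h.py <<'E'
import numpy as np, cv2
from cell import *
def snap(n,tag):
    p=camera_params(n); im,d=get_image(n)
    cv2.imwrite(f'pics/{tag}.png',im); np.savez(f'pics/{tag}.npz',im=im,d=d,K=p['K'],T=p['T']); return im,d,p['K'],p['T']
def load(tag):
    z=np.load(f'pics/{tag}.npz'); return z['im'],z['d'],z['K'],z['T']
def pt(u,v,d,K,T):
    x=(u-K[0,2])/K[0,0]*d; y=(v-K[1,2])/K[1,1]*d
    return (T@np.array([x,-y,-d,1]))[:3]
def plane(u,v,z,K,T):
    r=T[:3,:3]@np.array([(u-K[0,2])/K[0,0],-(v-K[1,2])/K[1,1],-1]); o=T[:3,3]
    return o+r*(z-o[2])/r[2]
def cloud(d,K,T):
    v,u=np.mgrid[:d.shape[0],:d.shape[1]]
    P=np.stack([(u-K[0,2])/K[0,0]*d,-(v-K[1,2])/K[1,1]*d,-d],-1)@T[:3,:3].T+T[:3,3]
    P[d==0]=np.nan; return P
def proj(X,K,T):
    c=np.linalg.inv(T)@np.append(X,1); return K[0,0]*c[0]/-c[2]+K[0,2], K[1,1]*-c[1]/-c[2]+K[1,2]
E
python3 - <<'E'
from h import *
print(read_state())
for n in ['scene','side','wrist']:
    im,d,K,T=snap(n,n+'0'); print(n,K.round(1).tolist(),T.round(3).tolist(), camera_params(n).keys())
E
```

```text
pics
{'clock': 0.0, 'qpos': array([-0.06581178,  0.62937197,  0.03841535,  1.51837592, -0.02701746,
        0.99629393, -0.01995384]), 'qd': array([-4.22029032e-04, -2.31473626e-04, -2.61777815e-04,  1.81759900e-03,
        8.27694155e-04, -1.32746551e-05, -4.96002363e-04]), 'tau': array([-1.11932164e-03, -5.63405585e+01,  1.22606792e+00, -1.93450052e+01,
        1.09587883e-02,  1.05136272e-02, -8.84369996e-06]), 'eef_pos': array([6.49703606e+02, 5.63845162e-02, 4.03768993e+02]), 'tool_rot': array([-3.13966039e+00, -3.31430906e-06,  1.57086610e+00]), 'force': array([-0.65549598,  1.16503387, -0.61146069]), 'torque': array([ 0.02786781, -0.0002166 , -0.01885496]), 'width': 85.03079125306537}
scene [[483.5, 0.0, 284.6], [0.0, 483.5, 211.4], [0.0, 0.0, 1.0]] [[0.086, -0.792, 0.604, 1388.593], [0.996, 0.07, -0.05, -68.417], [-0.003, 0.606, 0.795, 1154.109], [0.0, 0.0, 0.0, 1.0]] dict_keys(['K', 'T'])
side [[469.6, 0.0, 278.3], [0.0, 469.6, 210.8], [0.0, 0.0, 1.0]] [[-0.808, 0.341, -0.48, 75.67], [-0.589, -0.45, 0.672, 692.317], [0.013, 0.825, 0.565, 655.942], [0.0, 0.0, 0.0, 1.0]] dict_keys(['K', 'T'])
wrist [[356.8, 0.0, 276.9], [0.0, 356.8, 212.5], [0.0, 0.0, 1.0]] [[1.0, -0.0, 0.002, 649.244], [-0.0, 0.949, 0.315, 80.914], [-0.002, -0.315, 0.949, 373.82], [0.0, 0.0, 0.0, 1.0]] dict_keys(['K', 'T'])
```

View pics/scene0.png

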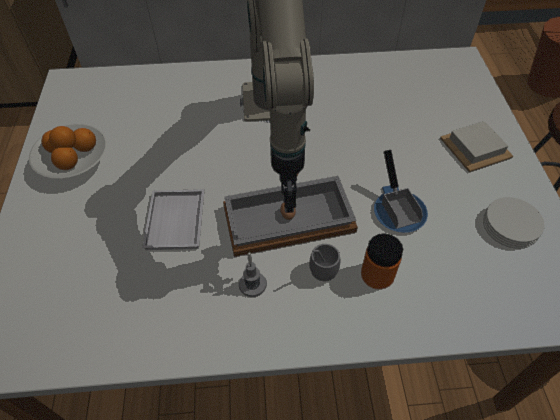

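View pics/side0.png

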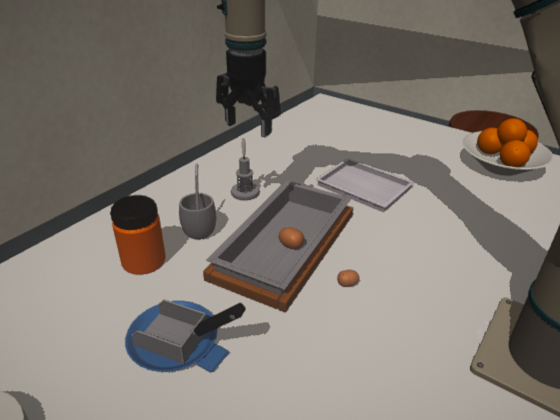

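View pics/wrist0.png

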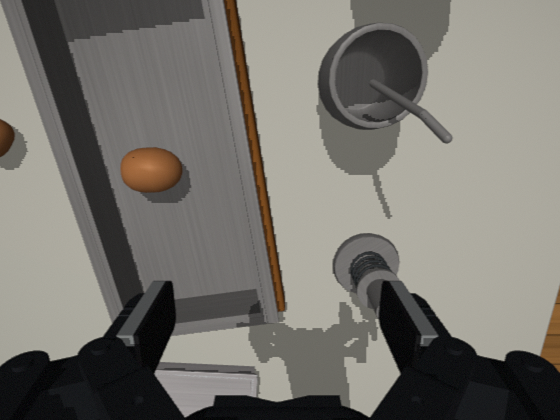

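```bash
python3 - <<'E'
from h import *
for t in ['scene0','side0','wrist0']:
    im,d,K,T=load(t); P=cloud(d,K,T)
    # rectified topdown render 2px=... 1px=1.25mm, x 300..900 ->rows, y -450..450
    H=np.zeros((560,800,3),np.uint8); Z=np.full((560,800),-1.)
    r=((P[...,0]-300)/1.25).ravel(); c=((P[...,1]+500)/1.25).ravel(); z=P[...,2].ravel()
    ok=np.isfinite(z)&(r>=0)&(r<560)&(c>=0)&(c<800)&(z<200)
    o=np.argsort(z[ok]); R=r[ok][o].astype(int);C=c[ok][o].astype(int)
    H[R,C]=im.reshape(-1,3)[ok][o]
    H=cv2.dilate(H,np.ones((2,2)))
    cv2.imwrite(f'pics/top_{t}.png',H)
    print(t,np.nanpercentile(z[ok],[5,25,50,75,95]).round(1))
E
```

```text
scene0 [-752.5   -3.5   -0.9    1.7   46.9]
side0 [-1.3  0.1  1.2  5.8 59.7]
wrist0 [-0.4  0.5  1.5  6.4 56. ]
```

View pics/top_scene0.png

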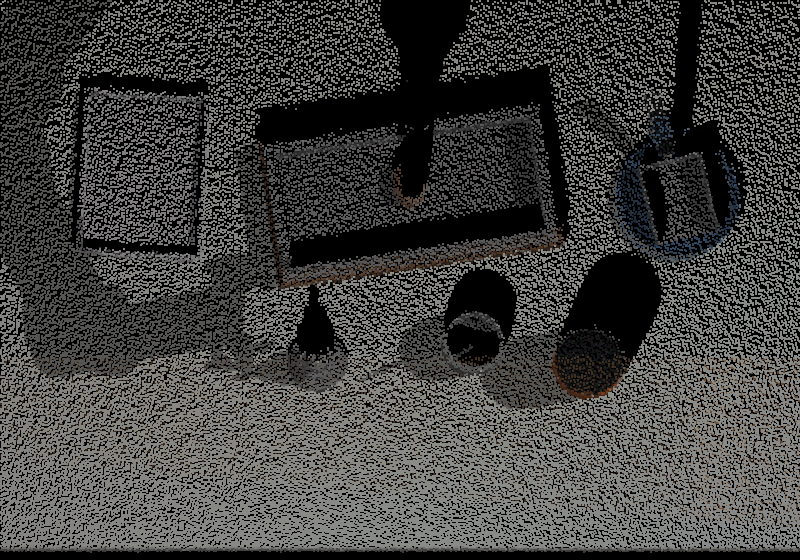

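View pics/top_side0.png

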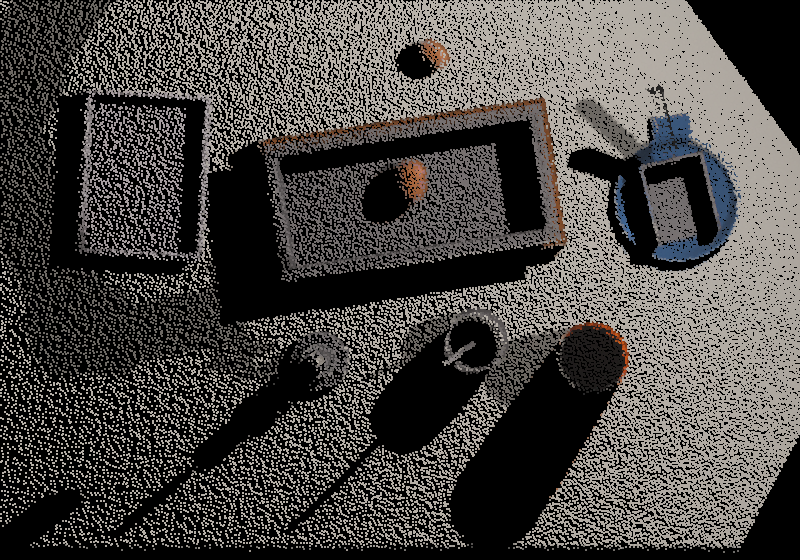

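```bash
python3 - <<'E'
from h import *
def rect(Q,name):
    r=cv2.minAreaRect(Q.astype(np.float32)); print(name,np.round(r[0],1),np.round(r[1],1),round(r[2],2),len(Q))
for t in ['scene0','side0','wrist0']:
    im,d,K,T=load(t); P=cloud(d,K,T); X,Y,Z=P[...,0],P[...,1],P[...,2]
    hsv=cv2.cvtColor(im,cv2.COLOR_BGR2HSV); h,s,v=cv2.split(hsv)
    print('==',t)
    reg=(Y>-200)&(Y<215)&(X>380)&(X<680)
    m=reg&(Z>52)&(Z<60)
    n,l,st,ce=cv2.connectedComponentsWithStats(cv2.dilate(m.astype(np.uint8),np.ones((3,3))))
    if n>1:
        k=1+np.argmax(st[1:,4]); rect(P[m&(l==k)][:,:2],'panrim')
    # tray
    m=(Y>-430)&(Y<-235)&(X>380)&(X<640)&(Z>16)&(Z<24)
    if m.sum()>20: rect(P[m][:,:2],'trayrim')
    # eggs
    m=reg&(h<14)&(s>110)&(v>60)&(Z>10)&(Z<52)
    n,l,st,ce=cv2.connectedComponentsWithStats(m.astype(np.uint8))
    for k in range(1,n):
        if st[k,4]>60:
            Q=P[l==k]; print('orange',ce[k].round(),st[k,4],Q.min(0).round(1),Q.max(0).round(1))
    m=(h>95)&(h<125)&(s>100)&(v>40)&(X>300)&(X<800)&(Y>200)&(Z>-5)&(Z<25)
    if m.sum()>50:
        Q=P[m]; rect(Q[:,:2],'rest'); 
        q=Q[Q[:,2]>11]; print('restrim z',np.percentile(Q[:,2],[2,50,98]).round(1))
        from numpy.linalg import lstsq
        if len(q)>10:
            for it in range(5):
                A=np.c_[2*q[:,:2],np.ones(len(q))]; b=(q[:,:2]**2).sum(1); c=lstsq(A,b,rcond=None)[0]; R=np.sqrt(c[2]+c[0]**2+c[1]**2)
                e=abs(np.hypot(*(q[:,:2]-c[:2]).T)-R); q=q[e<max(2.5*np.median(e),2)]
            print('circle',c[:2].round(1),R.round(1),len(q))
    # scoop: region over rest
    m=(X>380)&(X<640)&(Y>250)&(Y<430)&(Z>44)&(Z<54)
    if m.sum()>10: rect(P[m][:,:2],'scoop top rim')
    m=(X>250)&(X<540)&(Y>250)&(Y<430)&(Z>60)&(Z<150)
    if m.sum()>10:
        Q=P[m]; c=Q.mean(0); u,sv,vt=np.linalg.svd(Q-c); print('handle',len(Q),c.round(1),vt[0].round(3),Q.min(0).round(1),Q.max(0).round(1))
E
```

```text
== scene0
panrim [542.4  13.2] [176.9 349.9] 8.49 1249
trayrim [ 518.8 -321.2] [159.6 213.2] 86.8 487
rest [545.9 346.3] [153.1 157.7] 58.73 569
restrim z [-0.3  7.2 15.2]
circle [548.1 344.6] 75.1 88
scoop top rim [533.8 343.5] [104.3  83.8] 12.32 108
handle 292 [452.1 321.8  98.3] [ 0.688  0.178 -0.704] [407.7 304.3  60.1] [496.2 342.8 138.3]
== side0
panrim [541.3  13.8] [176.5 355.4] 8.37 2379
trayrim [ 518.1 -320.1] [165.4 211.3] 87.27 571
orange [279. 272.] 1958 [ 421.6 -171.1   10. ] [607.1 207.7  32.4]
orange [291. 237.] 400 [ 4.985e+02 -1.000e-01  1.210e+01] [550.2  35.   50.9]
rest [537.9 353.5] [153.8 174.1] 61.17 2211
restrim z [ 3.7  9.2 15.3]
circle [546.1 347.5] 75.4 512
scoop top rim [532.8 346.1] [105.6  81.8] 13.9 349
handle 662 [442.1 329.8 103.4] [ 0.698  0.197 -0.688] [405.5 306.4  60.1] [493.1 346.1 138.2]
== wrist0
panrim [571.   -4.9] [115.5 303. ] 8.4 7475
trayrim [ 563.4 -247.6] [ 33.7 128.4] 74.27 756
orange [  4. 133.] 160 [380.1  32.7  12.4] [386.7  56.   27.3]
orange [150. 169.] 2116 [500.8  -9.6  23.3] [553.9  32.1  50.8]
```

```bash
python3 -m jog '[10,-7,0,3,85, 35,-24,0,9,85, 65,-45,0,16,85, 95,-66,0,23,85, 125,-87,0,30,85, 155,-108,0,37,85, 185,-129,0,44,85, 215,-150,0,51,85, 245,-171,0,58,85, 275,-192,0,65,85, 297,-207,0,71,85, 308,-213,0,75,85, 310,-215,0,76,85, 310,-215,0,76,85, 310,-215,0,76,85]'
python3 - <<'E'
from h import *
s=read_state();print(s['eef_pos'],s['tool_rot'],s['qpos'].round(2))
snap('wrist','w1')
E
```

```text
clock: 1.4
eef_pos: [435.6, 308.9, 404.7]
tool_rot: [3.141, -0.0, 0.245]
force: [-0.5, -0.1, 0.7]
width: 85.0
[435.57816289 308.94392137 404.69506818] [ 3.14054084e+00 -1.68890216e-04  2.44836534e-01] [-0.95  0.49  0.41  1.85 -0.25  0.85 -1.74]
```

View pics/w1.png

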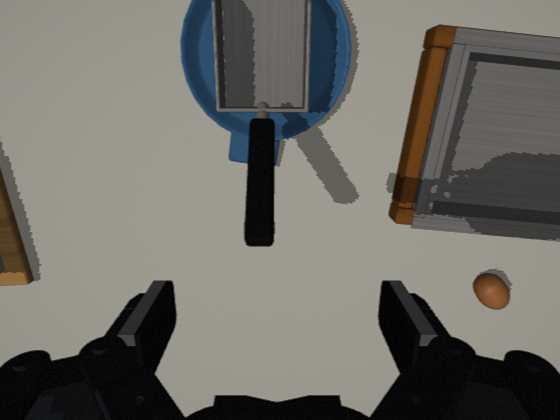

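```bash
python3 - <<'E'
from h import *
im,d,K,T=load('w1'); P=cloud(d,K,T); X,Y,Z=P[...,0],P[...,1],P[...,2]
v,u=np.mgrid[:420,:560]
m=(u>235)&(u<290)&(v>112)&(v<250)&(Z>40)&(Z<160)
Q=P[m]; print(len(Q),Q.min(0).round(1),Q.max(0).round(1))
uu=np.array([u[m].astype(float),v[m].astype(float)])
# centreline by z-bins
for z in range(60,140,10):
    q=Q[abs(Q[:,2]-z)<5]; c=q.mean(0); 
    print(z,c.round(1), 'origin if top face', )
xy=np.array([Q[abs(Q[:,2]-z)<5].mean(0) for z in range(60,130,10)])
dirv=np.polyfit(xy[:,0],xy[:,1],1); print('yaw handle',np.degrees(np.arctan(dirv[0])))
# pan walls
for (r,c) in [(108,220),(108,262),(108,305),(50,220),(50,308),(20,222),(20,307),(60,262)]:
    print((r,c),P[r,c].round(1))
E
```

```text
3631 [404.7 305.9  47. ] [496.4 346.  137.7]
60 [488.  335.   61.4] origin if top face
70 [480.4 333.5  70. ] origin if top face
80 [470.5 331.3  80.2] origin if top face
90 [460.9 328.8  90.1] origin if top face
100 [451.2 326.3 100. ] origin if top face
110 [441.4 323.9 110.1] origin if top face
120 [431.7 321.5 120.1] origin if top face
130 [419.7 318.5 130.4] origin if top face
yaw handle 13.62134637987151
(108, 220) [490.5 373.7  49.5]
(108, 262) [499.3 338.   47.7]
(108, 305) [508.5 301.4  48.6]
(50, 220) [537.8 386.5  26.2]
(50, 308) [553.9 311.4  49.3]
(20, 222) [564.1 392.5   8.8]
(20, 307) [575.3 318.2  49.3]
(60, 262) [540.1 349.2   8.3]
```

```bash
python3 -m jog '[6,-4,8,0,85, 13,-9,25,0,85, 18,-13,45,0,85, 19,-13,68,0,85, 19,-13,90,0,85, 19,-13,112,0,85, 19,-13,130,0,85, 19,-13,144,0,85, 19,-13,153,0,85, 19,-13,157,0,85, 19,-13,158,0,85, 19,-13,158,0,85]'
python3 - <<'E'
from h import *
s=read_state();print(s['eef_pos'],s['tool_rot'],s['force'])
snap('wrist','w2')
snap('side','s2')
E
```

```text
clock: 2.45
eef_pos: [450.9, 327.0, 246.9]
tool_rot: [-3.141, -0.001, 0.244]
force: [-0.4, 0.6, 0.6]
width: 84.9
[450.85905735 327.03075377 246.88201686] [-3.14142821e+00 -5.83051507e-04  2.43752432e-01] [-0.38863686  0.56827515  0.62574458]
```

View pics/w2.png

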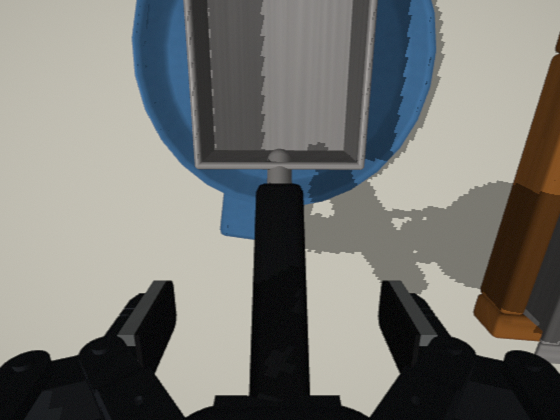

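View pics/s2.png

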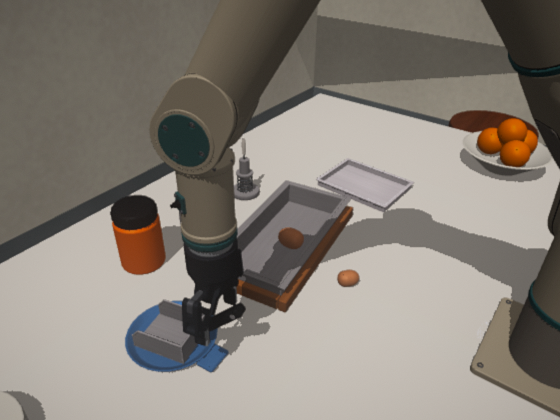

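```bash
python3 - <<'E'
from h import *
im,d,K,T=load('wrist0'); im1,d1,K1,T1=load('w1')
a=cv2.resize(im[120:220,80:240],None,fx=2.4,fy=2.4,interpolation=2); b=cv2.resize(im1[240:340,400:560],None,fx=2.4,fy=2.4,interpolation=2)
cv2.imwrite('pics/eggs.png',np.hstack([a,b]))
for (im,d,K,T,box) in [(im,d,K,T,(100,200,100,200)),(im1,d1,K1,T1,(260,320,460,520))]:
    P=cloud(d,K,T); hsv=cv2.cvtColor(im,cv2.COLOR_BGR2HSV); m=np.zeros(d.shape,np.uint8); r0,r1,c0,c1=box
    m[r0:r1,c0:c1]=((hsv[...,0]<16)&(hsv[...,1]>90)&(hsv[...,2]>50))[r0:r1,c0:c1]
    n,l,st,ce=cv2.connectedComponentsWithStats(m); k=1+np.argmax(st[1:,4]); m=(l==k)
    cs,_=cv2.findContours(m.astype(np.uint8),0,1); c=max(cs,key=cv2.contourArea)[:,0].astype(float)
    for z in ([27] if box[0]==100 else [16]):
        W=np.array([plane(u,v,z,K,T)[:2] for u,v in c],np.float32); e=cv2.fitEllipse(W); print(np.round(e[0],1),np.round(e[1],1),round(e[2],1))
    q=P[m]; print('top z',np.nanpercentile(q[:,2],99).round(1), q[q[:,2]>np.nanpercentile(q[:,2],80)].mean(0).round(1))
E
```

```text
[523.8  10. ] [44.5 61.4] 96.1
top z 49.9 [524.3  10.6  48.4]
[365.6  38.3] [32.8 53.8] 145.2
top z 34.0 [367.   41.6  32.8]
```

View pics/eggs.png

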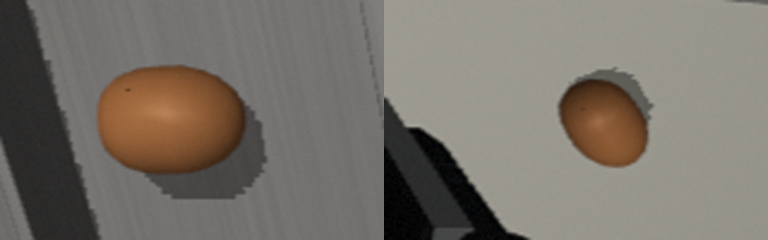

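```bash
python3 -m jog '[0,0,0,0,50, 0,0,0,0,20, 0,0,0,0,10, 0,0,0,0,10, 0,0,0,0,10, 0,0,0,0,10, 0,0,0,0,10, 0,0,0,0,10]'
```

```text
clock: 3.22
eef_pos: [450.3, 327.1, 247.0]
tool_rot: [-3.142, -0.0, 0.244]
force: [-1.1, -1.4, 4.7]
width: 21.1
```

```bash
python3 -m jog '[0,0,-2,0,10, 0,0,-6,0,10, 0,0,-13,0,10, 0,0,-22,0,10, 0,0,-34,0,10, 0,0,-48,0,10, 0,0,-62,0,10, 0,0,-75,0,10, 0,0,-84,0,10, 0,0,-89,0,10, 0,0,-90,0,10, 0,0,-90,0,10]'
python3 - <<'E'
from h import *
s=read_state();print(s['eef_pos'],s['tool_rot'],s['force'],s['torque'])
snap('wrist','w3'); snap('side','s3')
E
```

```text
clock: 4.22
eef_pos: [450.2, 327.3, 336.9]
tool_rot: [-3.141, -0.0, 0.244]
force: [0.2, -0.9, -1.6]
width: 21.2
[450.19579828 327.27859863 336.88859727] [-3.14133886e+00 -1.44476634e-04  2.44440323e-01] [ 0.16223848 -0.93599558 -1.58452005] [0.04053072 0.12387802 0.00197281]
```

View pics/w3.png

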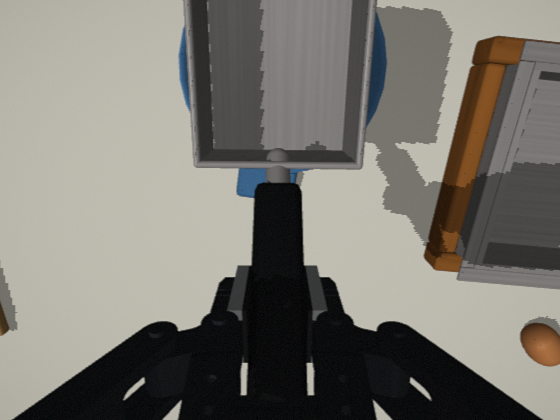

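View pics/s3.png

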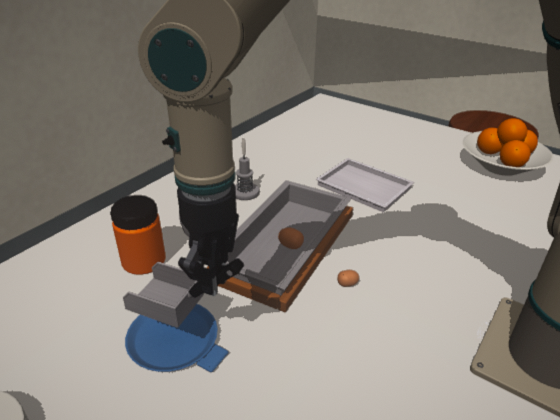

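```bash
cat >> h.py <<'E'
def scoopfloor(tag,box=(5,135,225,340)):
    im,d,K,T=load(tag); P=cloud(d,K,T); a,b,c,e=box; Q=P[a:b,c:e].reshape(-1,3); Q=Q[np.isfinite(Q).all(1)]
    for _ in range(6):
        A=np.c_[Q[:,:2],np.ones(len(Q))]; co=np.linalg.lstsq(A,Q[:,2],rcond=None)[0]; r=abs(A@co-Q[:,2]); Q=Q[r<max(2,2*np.median(r))]
    return co,Q
E
python3 - <<'E'
from h import *
for t in ['w2','w3']:
    co,Q=scoopfloor(t); y=.2444; tx=np.array([np.cos(y),np.sin(y)])
    print(t,'pitch up deg',np.degrees(co[:2]@tx).round(2),'roll',np.degrees(co[:2]@[-tx[1],tx[0]]).round(2),Q.mean(0).round(1),len(Q))
    im,d,K,T=load(t);P=cloud(d,K,T)
    print(P[163,200].round(1),P[163,280].round(1),P[163,362].round(1))
im,d,K,T=load('s3'); P=cloud(d,K,T); h,s,v=cv2.split(cv2.cvtColor(im,cv2.COLOR_BGR2HSV))
m=(h>95)&(h<125)&(s>100)&(v>40)&(P[...,1]>200)&(P[...,2]>11)&(P[...,2]<20); q=P[m]
for it in range(6):
    A=np.c_[2*q[:,:2],np.ones(len(q))]; b=(q[:,:2]**2).sum(1); c=np.linalg.lstsq(A,b,rcond=None)[0]; R=np.sqrt(c[2]+c[0]**2+c[1]**2)
    e=abs(np.hypot(*(q[:,:2]-c[:2]).T)-R); q=q[e<max(2.5*np.median(e),2)]
print(c[:2],R,len(q))
E
```

```text
w2 pitch up deg -0.03 roll -0.0 [541.5 346.7   7.7] 14844
[490.1 374.4  48.5] [499.4 337.6  49.1] [508.8 299.9  49.2]
w3 pitch up deg -0.12 roll 0.18 [540.8 347.   97.3] 14820
[489.1 374.9 137.7] [498.5 337.8 138.5] [507.8 299.7 137.2]
[545.88147067 347.88196346] 74.99614843999287 539
```

```bash
python3 -m jog '[-1,6,0,-2,10, -2,22,0,-6,10, -3,48,0,-11,10, -5,78,0,-16,10, -6,108,0,-21,10, -8,139,0,-26,10, -9,170,0,-31,10, -11,201,0,-36,10, -13,232,0,-41,10, -14,263,0,-46,10, -16,294,0,-51,10, -18,325,0,-56,10, -19,356,0,-61,10, -21,387,0,-66,10, -23,418,0,-71,10, -24,448,0,-76,10, -26,474,0,-80,10, -27,492,0,-83,10, -27,500,0,-84,10, -27,502,0,-84.4,10]'
python3 - <<'E'
from h import *
s=read_state();print(s['eef_pos'],s['tool_rot'],s['qpos'].round(2))
snap('wrist','w4'); snap('side','s4'); snap('scene','c4')
E
```

```text
clock: 5.98
eef_pos: [545.3, -169.3, 335.8]
tool_rot: [-3.141, 0.001, 1.714]
force: [-0.2, 0.5, -1.8]
width: 21.1
[ 545.28694399 -169.34780822  335.80119927] [-3.14069792e+00  7.81137434e-04  1.71381590e+00] [ 0.33  0.6  -0.12  1.81  0.1   0.74  0.3 ]
```

View pics/w4.png

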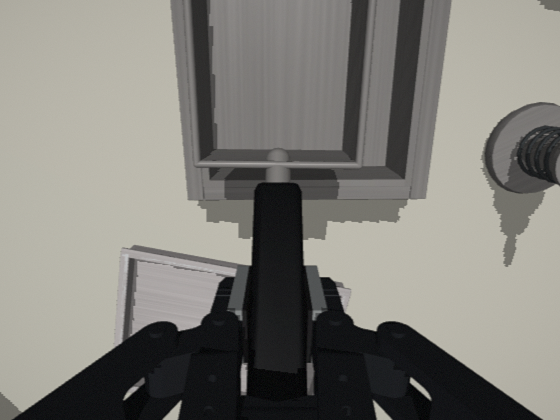

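View pics/s4.png

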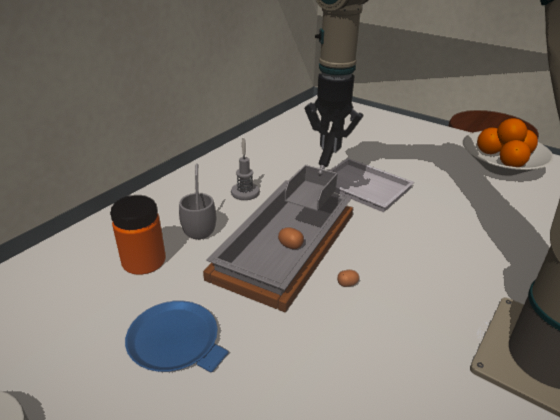

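View pics/c4.png

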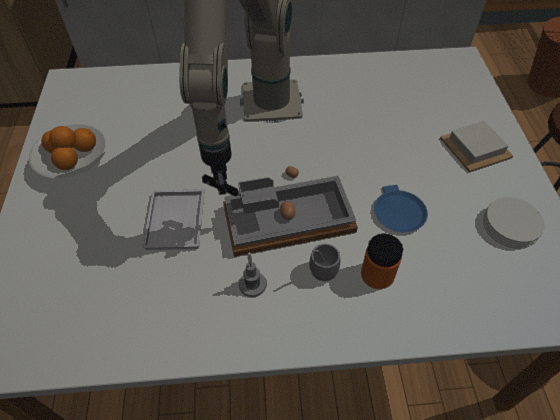

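```bash
python3 - <<'E'
from h import *
y=np.radians(98.2); ex=np.array([np.sin(y),-np.cos(y)]); ey=np.array([np.cos(y),np.sin(y)])
c0=np.array([542,13.5])
for t in ['w4','s4','c4']:
    im,d,K,T=load(t); P=cloud(d,K,T)
    px=(P[...,:2]-c0)@ex; py=(P[...,:2]-c0)@ey; Z=P[...,2]
    print(t)
    m=(Z>52)&(Z<59)&(abs(px)<100)&(abs(py)<185)
    if t=='w4': 
        m&=~((px<30)&(px>-70)&(py>-135))
    for lo,hi in ([(-170,-158),(-150,-100)] if t=='w4' else [(-170,-130),(0,30),(60,90),(100,140)]):
        q=m&(py>lo)&(py<hi)
        a=px[q]; 
        if len(a): print((lo,hi),'px neg side',np.percentile(a[a<0],[1,99]).round(1) if (a<0).any() else '', 'pos',np.percentile(a[a>0],[1,99]).round(1) if (a>0).any() else '')
    q=m&(abs(px)<60); a=py[q]; 
    for sg in (-1,1):
        b=a[a*sg>130]
        if len(b)>5: print('end',sg,np.percentile(b,[1,99]).round(1))
    q=(abs(px)<60)&(abs(py)<100)&(Z<7)&(Z>0)
    h,s,v=cv2.split(cv2.cvtColor(im,cv2.COLOR_BGR2HSV))
    m=(h<16)&(s>90)&(v>50)&(abs(px)<65)&(abs(py)<80)&(Z>12)&(Z<52)
    if m.sum()>30:
        print('egg px',np.percentile(px[m],[1,99]).round(1),'py',np.percentile(py[m],[1,99]).round(1),'ztop',Z[m].max(), P[m][Z[m]>46].mean(0).round(1), px[m][Z[m]>46].mean(),py[m][Z[m]>46].mean())
im,d,K,T=load('w4'); P=cloud(d,K,T)
for r,c in [(163,200),(163,280),(163,362)]:
    print('backwall',((P[r,c,:2]-c0)@ex).round(1),((P[r,c,:2]-c0)@ey).round(1),P[r,c,2].round(1))
co,Q=scoopfloor('w4'); print('pitch',np.degrees(co[:2]@ey),np.degrees(co[:2]@ex),Q.mean(0))
E
```

```text
w4
(-170, -158) px neg side [-88.5  -0.6] pos [ 0.9 83.3]
(-150, -100) px neg side [-89.5 -82.8] pos [67.1 83.9]
end -1 [-173.5 -158.4]
s4
(-170, -130) px neg side [-86.8 -40.7] pos [70.  85.4]
(0, 30) px neg side [-87.8 -70.7] pos [67.9 86.3]
(60, 90) px neg side [-88.2 -71.7] pos [68.4 85.7]
(100, 140) px neg side [-88.7 -71.4] pos [67.7 85. ]
end -1 [-174.4 -156.9]
end 1 [159.7 176.9]
egg px [-42.2   9.7] py [-7.3 23.4] ztop 51.13016561496897 [525.6  14.2  47.8] -16.113880130924848 2.9861249123920626
c4
(-170, -130) px neg side [-86.6  -1. ] pos [ 0.9 87.7]
(0, 30) px neg side [-87.9 -69.2] pos [68.8 86.3]
(60, 90) px neg side [-86.1 -70.2] pos [69.2 87.9]
(100, 140) px neg side [-87.4 -67.7] pos [68.9 87.1]
end -1 [-174.8 -160.4]
end 1 [158.4 174.5]
egg px [-33.8  15. ] py [-21.3  17.7] ztop 51.47774205160954 [529.7  10.1  48. ] -12.624139761380327 -1.6093205790437664
backwall -60.0 -131.6 137.9
backwall -22.1 -131.8 137.4
backwall 48.4 -156.2 5.7
pitch -0.12969519996210727 -0.20152069635704586 [534.10300233 -77.15161167  96.17290797]
```

```bash
python3 -c "
from h import *
s=read_state();print(s['clock'],s['eef_pos'],s['tool_rot'])"
python3 -m jog '[0,1,4,0,10, 0,2,12,0,10, 0,3,22,0,10, 0,3,33,0,10, 0,3,44,0,10, 0,3,55,0,10, 0,3,65,0,10, 0,3,73,0,10, 0,3,79,0,10, 0,3,83,0,10, 0,3,86,0,10, 0,3,87,0,10, 0,3,87,0,10]'
```

```text
6.1333 [ 545.36157052 -165.68362569  336.14373163] [-3.14072048e+00 -1.22998277e-03  1.71728812e+00]
clock: 7.22
eef_pos: [548.6, -166.0, 249.7]
tool_rot: [3.141, 0.0, 1.717]
force: [0.2, -0.1, -1.9]
width: 20.9
```

```bash
python3 -m jog '[0,0,1,0,10, 0,0,2,0,10, 0,0,2.5,0,10, 0,0,2.5,0,10]'
python3 - <<'E'
from h import *
snap('wrist','w5'); snap('side','s5'); s=read_state();print(s['eef_pos'],s['force'])
E
```

```text
clock: 7.55
eef_pos: [548.6, -166.0, 247.4]
tool_rot: [3.141, 0.0, 1.717]
force: [-0.4, -0.5, -0.8]
width: 20.8
[ 548.58837097 -165.98428316  247.36122966] [ 0.18024624 -0.4915942  -1.62878778]
```

View pics/w5.png

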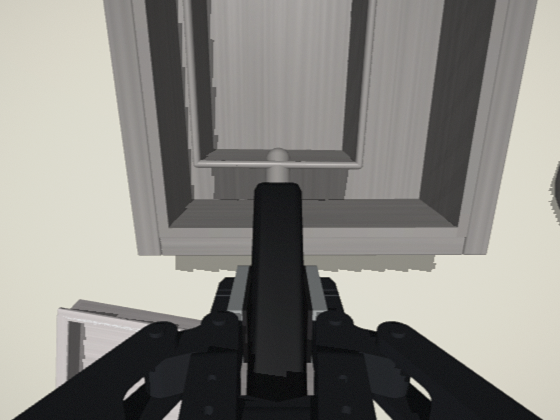

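View pics/s5.png

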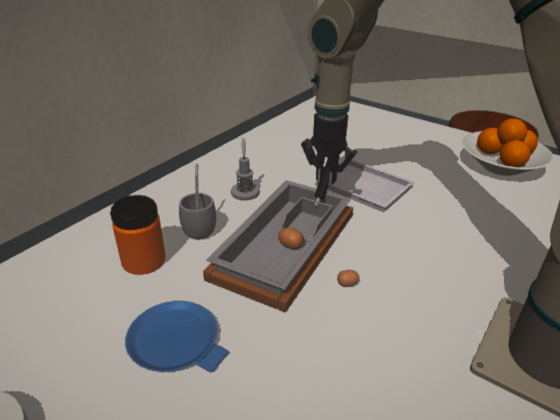

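```bash
python3 -m jog '[1,0,0.3,0,10, 3,0,0.3,0,10, 6,0,0.3,0,10, 11,0,0.3,0,10, 17,0,0.3,0,10, 23,0,0.3,0,10, 29,0,0.3,0,10, 35,0,0.3,0,10, 41,0,0.3,0,10, 47,0,0.3,0,10, 53,0,0.3,0,10, 59,0,0.3,0,10, 65,0,0.3,0,10, 71,0,0.3,0,10, 77,0,0.3,0,10, 83,0,0.3,0,10, 89,0,0.3,0,10, 94,0,0.3,0,10, 98,0,0.3,0,10, 100,0,0.3,0,10]'
python3 - <<'E'
from h import *
snap('wrist','w6'); snap('side','s6'); s=read_state();print(s['eef_pos'],s['force'])
E
```

```text
clock: 9.32
eef_pos: [534.0, -66.4, 247.0]
tool_rot: [3.141, 0.0, 1.718]
force: [0.4, -2.9, 5.3]
width: 21.1
[534.00333363 -66.23685484 247.0113664 ] [ 0.55440131 -1.54842327  4.53138635]
```

View pics/w6.png

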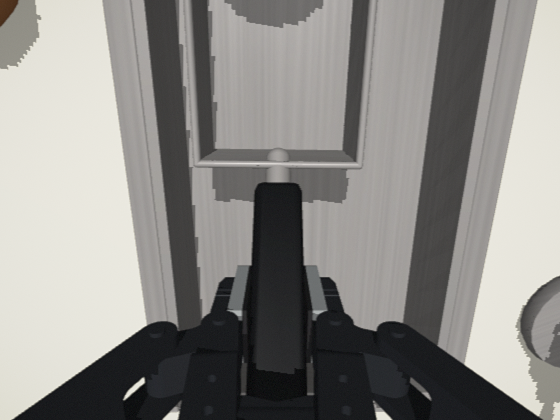

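View pics/s6.png

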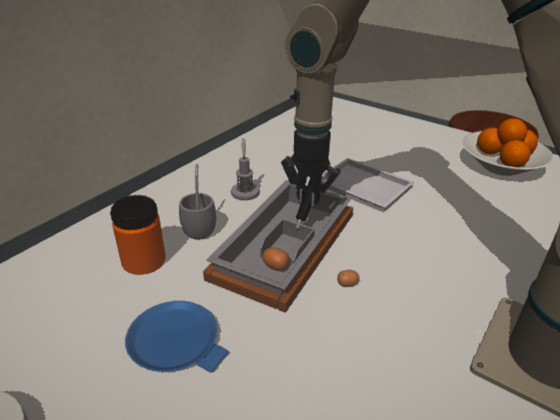

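```bash
python3 -m jog '[1,0,0,0,10, 3,0,0,0,10, 6,0,0,0,10, 10,0,0,0,10, 15,0,0,0,10, 20,0,0,0,10, 25,0,0,0,10, 30,0,0,0,10, 34,0,0,0,10, 38,0,0,0,10, 42,0,0,0,10, 46,0,0,0,10, 50,0,0,0,10, 53,0,0,0,10, 56,0,0,0,10, 59,0,0,0,10, 62,0,0,0,10, 64,0,0,0,10, 66,0,0,0,10, 66,0,0,0,10]'
python3 - <<'E'
from h import *
snap('wrist','w7'); snap('side','s7'); s=read_state();print(s['eef_pos'],s['force'])
E
```

```text
clock: 11.08
eef_pos: [524.3, -2.0, 247.0]
tool_rot: [3.142, 0.001, 1.717]
force: [-0.2, -2.6, 6.1]
width: 20.6
[524.25890656  -1.99988488 247.03986649] [ 0.47304429 -3.53055412  5.23428727]
```

View pics/w7.png

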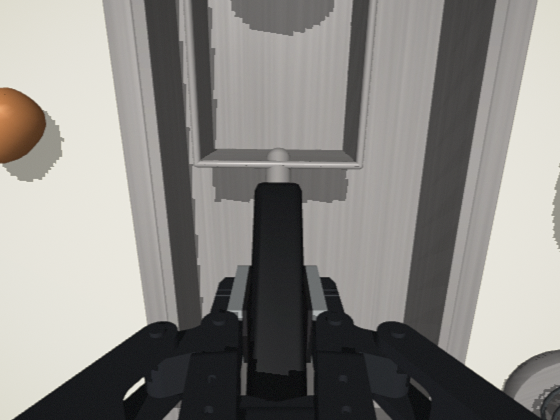

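View pics/s7.png

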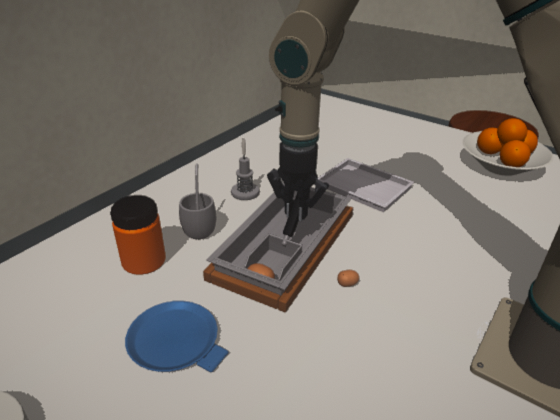

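```bash
python3 -m jog '[1,0,0,0,10, 2,0,0,0,10, 3,0,0,0,10, 4,0,0,0,10, 5,0,0,0,10, 6,0,0,0,10, 7,0,0,0,10, 8,0,0,0,10, 9,0,0,0,10, 10,0,0,0,10, 11,0,0,0,10, 12,0,0,0,10]'
python3 - <<'E'
from h import *
snap('wrist','w8'); snap('side','s8'); s=read_state();print(s['eef_pos'],s['force'])
im,_,_,_=load('s8'); cv2.imwrite('pics/s8c.png',cv2.resize(im[200:320,190:360],None,fx=4,fy=4,interpolation=2))
E
```

```text
clock: 12.18
eef_pos: [522.5, 9.4, 247.1]
tool_rot: [3.142, 0.001, 1.716]
force: [0.3, -4.1, 6.0]
width: 21.1
[522.52295069   9.62323138 247.05939301] [ 0.05979767 -4.48850806  6.99575364]
```

View pics/w8.png

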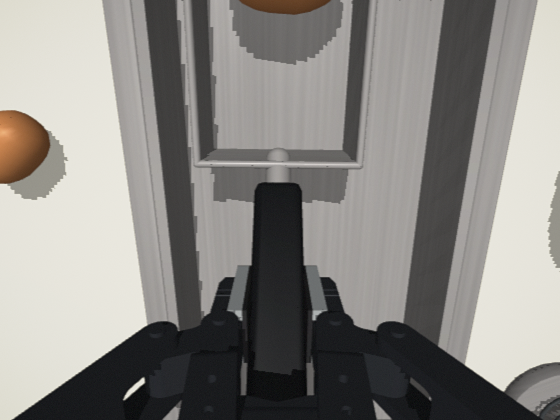

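View pics/s8c.png

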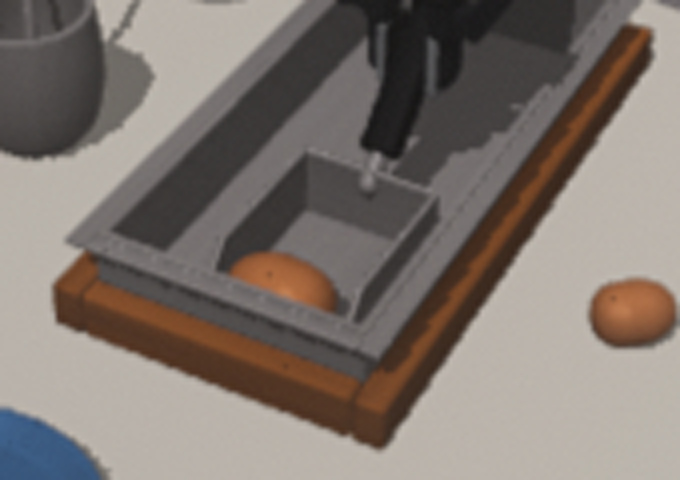

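```bash
python3 -m jog '[1,0,0,0,10, 2,0,0,0,10, 3,0,0,0,10, 4,0,0,0,10, 5,0,0,0,10, 6,0,0,0,10, 7,0,0,0,10, 7.5,0,0,0,10, 7.5,0,0,0,10]'
python3 - <<'E'
from h import *
snap('wrist','w9'); snap('side','s9'); s=read_state();print(s['eef_pos'],s['force'])
im,_,_,_=load('s9'); cv2.imwrite('pics/s9c.png',cv2.resize(im[200:320,190:360],None,fx=4,fy=4,interpolation=2))
E
```

```text
clock: 13.03
eef_pos: [521.4, 17.0, 247.0]
tool_rot: [-3.142, 0.001, 1.716]
force: [0.6, -4.4, 5.6]
width: 21.1
[521.41830381  17.001773   247.05921863] [ 1.56998881 -4.6100472   7.05669966]
```

View pics/w9.png

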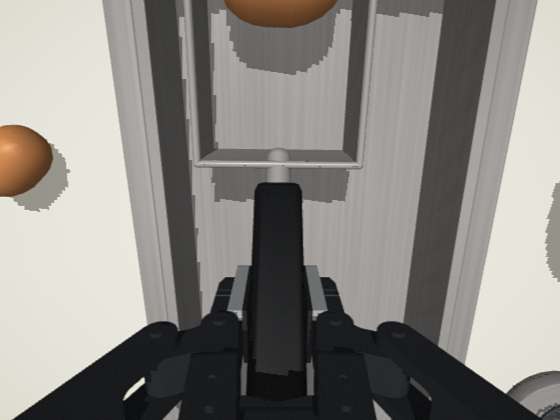

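View pics/s9c.png

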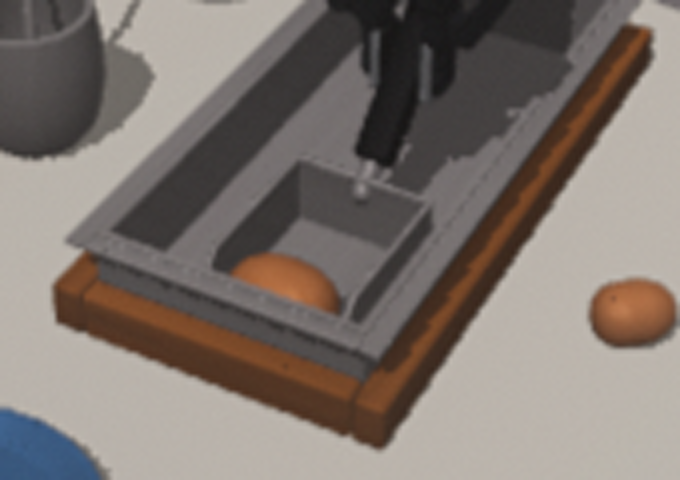

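```bash
python3 -m jog '[-0.5,0,-0.5,0,10, -1,0,-1,0,10, -2,0,-2,0,10, -3,0,-4,0,10, -4,0,-7,0,10, -4,0,-11,0,10, -4,0,-16,0,10, -4,0,-22,0,10, -4,0,-28,0,10, -4,0,-34,0,10, -4,0,-40,0,10, -4,0,-46,0,10, -4,0,-52,0,10, -4,0,-58,0,10, -4,0,-64,0,10, -4,0,-70,0,10, -4,0,-75,0,10, -4,0,-78,0,10, -4,0,-80,0,10, -4,0,-80,0,10]'
python3 - <<'E'
from h import *
snap('wrist','w10'); snap('side','s10'); s=read_state();print(s['eef_pos'],s['force'],s['qpos'].round(2))
im,_,_,_=load('s10'); cv2.imwrite('pics/s10c.png',cv2.resize(im[160:310,190:360],None,fx=4,fy=4,interpolation=2))
E
```

```text
clock: 14.8
eef_pos: [522.1, 13.6, 327.3]
tool_rot: [3.141, 0.0, 1.717]
force: [-0.1, 0.1, -2.5]
width: 21.1
[521.93439846  13.61227968 326.80386411] [-0.25830359 -0.07119303 -1.7707302 ] [-0.03  0.56 -0.07  1.95  0.06  0.64  0.01]
```

View pics/w10.png

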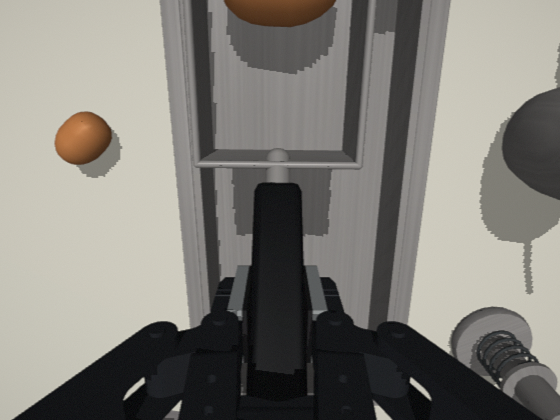

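View pics/s10c.png

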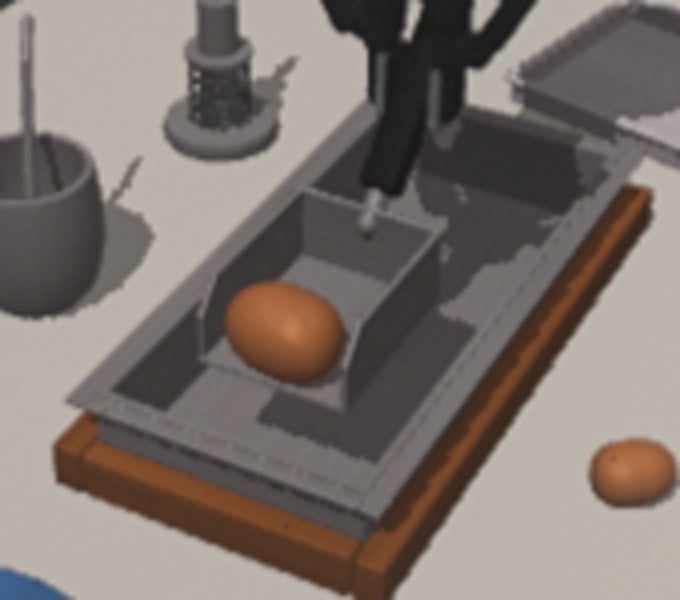

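```bash
python3 -m jog '[-2,-0.7,0,0,10, -6.5,-2.5,0,0,10, -14,-5.4,0,0,10, -24,-9.3,0,0,10, -37,-14.3,0,0,10, -51,-19.6,0,0,10, -65,-25,0,0,10, -79,-30.3,0,0,10, -93,-35.7,0,0,10, -107,-41,0,0,10, -121,-46.4,0,0,10, -135,-51.8,0,0,10, -149,-57,0,0,10, -163,-62.5,0,0,10, -177,-67.8,0,0,10, -190,-72.8,0,0,10, -201,-76.8,0,0,10, -208,-79.6,0,0,10, -213,-81.4,0,0,10, -215,-82,0,0,10]'
python3 - <<'E'
from h import *
snap('wrist','w11'); snap('side','s11'); s=read_state();print(s['eef_pos'],s['tool_rot'],s['force'],s['qpos'].round(2))
E
```

```text
clock: 16.57
eef_pos: [471.9, -212.0, 326.9]
tool_rot: [-3.142, 0.0, 1.716]
force: [-0.4, -0.4, -1.5]
width: 21.1
[ 472.30988549 -211.0867757   326.89811046] [ 3.14140779e+00 -2.31541288e-04  1.71723696e+00] [ 0.08733216  0.66343493 -1.68299397] [ 0.43  0.55 -0.1   1.96  0.09  0.63  0.43]
```

View pics/w11.png

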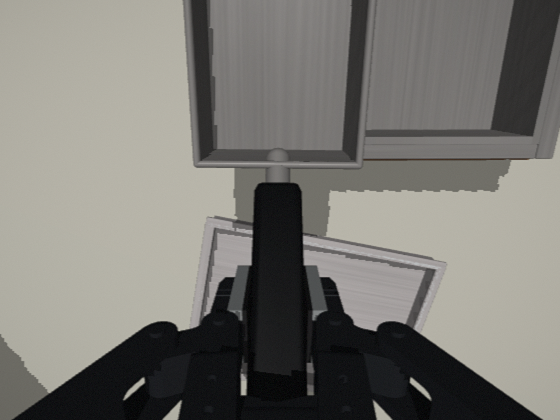

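View pics/s11.png

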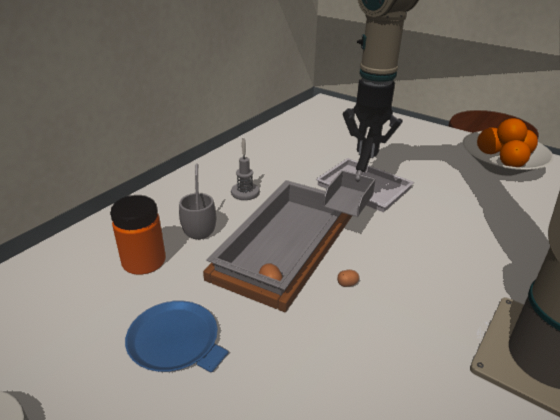

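```bash
python3 - <<'E'
from h import *
im,d,K,T=load('s11'); cv2.imwrite('pics/s11c.png',cv2.resize(im[220:310,200:320],None,fx=6,fy=6,interpolation=2))
P=cloud(d,K,T); h,s,v=cv2.split(cv2.cvtColor(im,cv2.COLOR_BGR2HSV))
yy=np.radians(98.3); ex=np.array([np.sin(yy),-np.cos(yy)]); ey=np.array([np.cos(yy),np.sin(yy)]); c0=np.array([541.5,13.5])
px=(P[...,:2]-c0)@ex; py=(P[...,:2]-c0)@ey; Z=P[...,2]
m=(h<16)&(s>90)&(v>50)&(abs(px)<65)&(abs(py)<158)&(Z>10)&(Z<60)
print(m.sum(),px[m].min(),px[m].max(),py[m].min(),py[m].max(),Z[m].max(), px[m&(Z>45)].mean(),py[m&(Z>45)].mean())
E
```

```text
240 -60.00263312387254 -11.225622838265272 114.87020840675952 150.75858086808705 50.513055109197126 -36.34983991609253 133.36888013228238
```

View pics/s11c.png

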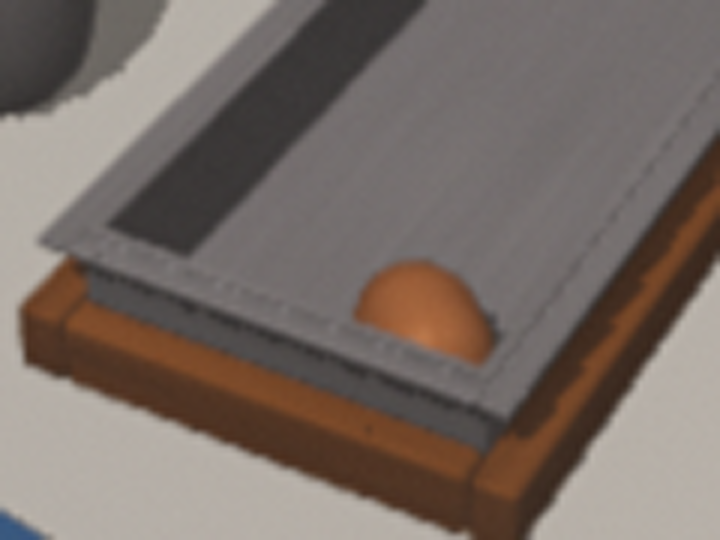

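```bash
python3 - <<'E'
from h import *
yy=np.radians(98.4); ex=np.array([np.sin(yy),-np.cos(yy)]); ey=np.array([np.cos(yy),np.sin(yy)])
im,d,K,T=load('w9'); P=cloud(d,K,T); tcp=np.array([521.4,17.0])
A=(P[...,:2]-tcp)@ex; B=(P[...,:2]-tcp)@ey; Z=P[...,2]
for r in (40,80,120):
    row=[(c,round(A[r,c],1),round(B[r,c],1),round(Z[r,c],1)) for c in list(range(140,215,5))+list(range(350,385,4))]
    print(r,row)
m=(Z>44)&(Z<50)&(A>-50)&(A<50)&(B>20)&(B<140); print(np.percentile(A[m],[1,99]),np.percentile(B[m],[1,99]))
for t in ['w10','w11']:
    yy2=yy
    co,Q=scoopfloor(t,(75,140,225,335)); print(t,'pitch',np.degrees(co[:2]@ey),np.degrees(co[:2]@ex),Q.mean(0),len(Q))
# egg inside scoop per s10
im,d,K,T=load('s10'); P=cloud(d,K,T); h,s,v=cv2.split(cv2.cvtColor(im,cv2.COLOR_BGR2HSV)); tcp=np.array([522.,13.6])
A=(P[...,:2]-tcp)@ex; B=(P[...,:2]-tcp)@ey; Z=P[...,2]
m=(h<16)&(s>90)&(v>50)&(abs(A)<45)&(B>60)&(B<160)&(Z>85)&(Z<150); print('egg s10',m.sum(),A[m].min(),A[m].max(),B[m].min()-100,B[m].max()-100,Z[m].max(),B[m&(Z>Z[m].max()-5)].mean()-100)
E
```

```text
40 [(140, np.float64(-56.6), np.float64(102.0), np.float64(55.5)), (145, np.float64(-54.7), np.float64(102.0), np.float64(55.0)), (150, np.float64(-53.4), np.float64(102.3), np.float64(52.7)), (155, np.float64(-53.2), np.float64(103.1), np.float64(46.5)), (160, np.float64(-53.8), np.float64(104.3), np.float64(37.4)), (165, np.float64(-53.5), np.float64(105.2), np.float64(30.3)), (170, np.float64(-53.3), np.float64(106.3), np.float64(22.2)), (175, np.float64(-53.1), np.float64(107.5), np.float64(13.3)), (180, np.float64(-52.4), np.float64(108.4), np.float64(5.8)), (185, np.float64(-39.9), np.float64(102.9), np.float64(48.0)), (190, np.float64(-37.3), np.float64(102.7), np.float64(49.7)), (195, np.float64(-37.0), np.float64(103.8), np.float64(41.3)), (200, np.float64(-36.5), np.float64(105.0), np.float64(32.2)), (205, np.float64(-36.8), np.float64(106.8), np.float64(17.9)), (210, np.float64(-36.1), np.float64(108.2), np.float64(7.2)), (350, np.float64(38.1), np.float64(107.7), np.float64(10.4)), (354, np.float64(38.2), np.float64(106.4), np.float64(20.3)), (358, np.float64(38.3), np.fl
[... 3034 characters left out ...]
, np.float64(49.0)), (366, np.float64(40.6), np.float64(69.4), np.float64(47.7)), (370, np.float64(53.1), np.float64(66.6), np.float64(5.6)), (374, np.float64(55.2), np.float64(66.6), np.float64(6.3)), (378, np.float64(57.5), np.float64(66.6), np.float64(6.4)), (382, np.float64(60.0), np.float64(66.6), np.float64(5.7))]
[-39.98535414  40.76371238] [ 46.61308653 118.46941695]
w10 pitch -0.14413903692487495 -0.13912747457338964 [512.42769533  86.84149817  87.69441729] 7102
w11 pitch -0.023165565255300724 -0.16841980227008718 [ 462.22154801 -138.83686181   87.39667043] 7095
egg s10 572 -25.99002596341614 41.02625902352712 15.949633782000888 56.8248776440351 131.58198564937322 35.962954667622654
```

```bash
python3 -m jog '[3,1.5,0,0,10, 11,5.5,0,0,10, 24,12,0,0,10, 40,20,0,0,10, 57,28.5,0,0,10, 74,37,0,0,10, 91,45.5,0,0,10, 107,53.5,0,0,10, 121,60.5,0,0,10, 132,66,0,0,10, 139,69.5,0,0,10, 141,71,0,0,10, 141,71,0,0,10]'
python3 - <<'E'
from h import *
snap('scene','c12');snap('side','s12'); s=read_state();print(s['eef_pos'],s['tool_rot'])
im,_,_,_=load('c12'); a=cv2.resize(im[160:260,210:370],None,fx=4.8,fy=4.8,interpolation=2)
cv2.imwrite('pics/c12c.png',a)
yy=np.radians(98.4); ex=np.array([np.sin(yy),-np.cos(yy)]); ey=np.array([np.cos(yy),np.sin(yy)])
w=np.array([521.4,17.0])-53.4*ex  # on the -x wall
for t in ['c12','s12']:
    im,d,K,T=load(t); P=cloud(d,K,T); h,s,v=cv2.split(cv2.cvtColor(im,cv2.COLOR_BGR2HSV)); 
    A=(P[...,:2]-w)@ex; B=(P[...,:2]-np.array([542,13.5]))@ey; Z=P[...,2]
    m=(h<16)&(s>90)&(v>40)&(A>0)&(A<140)&(B>60)&(B<170)&(Z>12)&(Z<54)
    print(t,m.sum(),A[m].min(),A[m].max(),B[m].min(),B[m].max(),A[m&(Z>45)].mean(),B[m&(Z>45)].mean())
    q=np.c_[A[m],B[m]]; print(np.linalg.eigh(np.cov(q.T)))
E
```

```text
clock: 17.75
eef_pos: [522.1, -60.5, 326.9]
tool_rot: [-3.142, -0.0, 1.719]
force: [-0.1, -1.1, -1.9]
width: 21.4
[521.68712176 -61.99464318 326.8444053 ] [-3.14101649e+00  6.08889605e-04  1.71637523e+00]
c12 202 4.454187695258245 66.78436890989634 104.18252512943212 156.37465943368323 41.91371944140191 129.21897928780191
EighResult(eigenvalues=array([110.66277413, 202.96355324]), eigenvectors=array([[-0.75868522, -0.6514574 ],
       [-0.6514574 ,  0.75868522]]))
s12 269 2.004258201236458 138.45335368674685 116.4847874198301 169.7976100310735 37.13968753207089 134.00592871625082
EighResult(eigenvalues=array([135.49276473, 449.63146245]), eigenvectors=array([[ 0.29201935, -0.95641241],
       [-0.95641241, -0.29201935]]))
```

View pics/c12c.png

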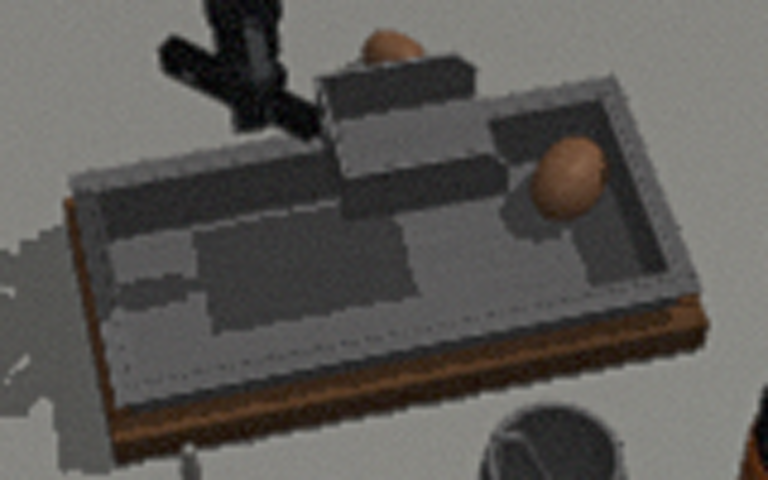

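```bash
python3 -m jog '[0,0,3,0,10, 0,0,10,0,10, 0,0,20,0,10, 0,0,31,0,10, 0,0,42,0,10, 0,0,53,0,10, 0,0,63,0,10, 0,0,71,0,10, 0,0,76,0,10, 0,0,79,0,10, 0,0,80.3,0,10, 0,0,80.3,0,10]'
python3 -m jog '[1,0,0,0,10, 3,0,0,0,10, 6,0,0,0,10, 10,0,0,0,10, 14,0,0,0,10, 18,0,0,0,10, 22,0,0,0,10, 26,0,0,0,10, 30,0,0,0,10, 34,0,0,0,10, 38,0,0,0,10, 42,0,0,0,10, 45,0,0,0,10, 48,0,0,0,10, 51,0,0,0,10, 54,0,0,0,10, 57,0,0,0,10, 60,0,0,0,10, 62,0,0,0,10, 64,0,0,0,10]'
python3 - <<'E'
from h import *
snap('wrist','w13');snap('side','s13'); s=read_state();print(s['eef_pos'],s['tool_rot'],s['force'])
im,_,_,_=load('s13'); cv2.imwrite('pics/s13c.png',cv2.resize(im[200:320,190:360],None,fx=4,fy=4,interpolation=2))
E
```

```text
clock: 18.85
eef_pos: [521.6, -61.4, 247.1]
tool_rot: [-3.141, 0.0, 1.717]
force: [-2.4, -0.0, 1.9]
width: 21.5
clock: 20.52
eef_pos: [512.9, 1.9, 247.0]
tool_rot: [3.14, 0.001, 1.717]
force: [1.2, -4.2, 5.1]
width: 21.2
[512.91148981   2.293441   247.00565187] [3.14025274e+00 4.91054029e-04 1.71734812e+00] [ 0.16978764 -3.12237225  6.19875516]
```

View pics/w13.png

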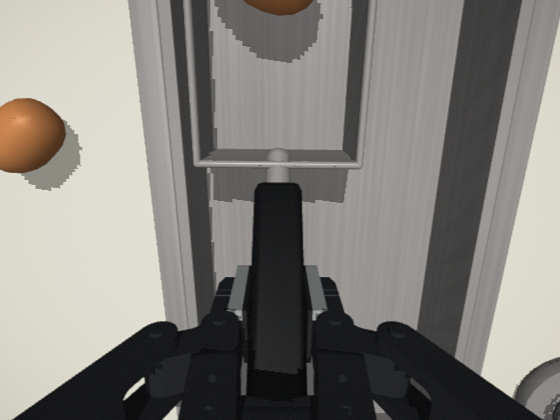

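View pics/s13c.png

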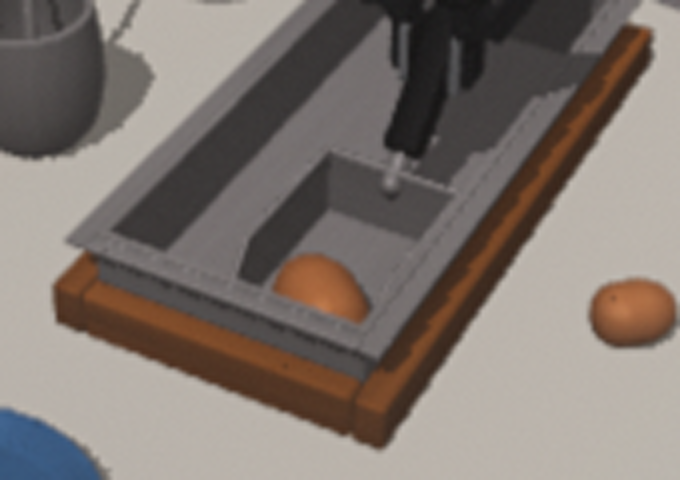

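```bash
python3 -m jog '[1,0,0,0,10, 2,0,0,0,10, 3.5,0,0,0,10, 5,0,0,0,10, 6.5,0,0,0,10, 8,0,0,0,10, 9.5,0,0,0,10, 11,0,0,0,10, 12.5,0,0,0,10, 13.5,0,0,0,10, 14,0,0,0,10, 14,0,0,0,10, 14,0,1,0,10, 14,0,2,0,10, 14,0,3,0,10, 14,0,3,0,10]'
python3 - <<'E'
from h import *
snap('wrist','w14'); s=read_state();print(s['eef_pos'],s['tool_rot'],s['force'],s['torque'])
yy=1.717; ey=np.array([np.cos(yy),np.sin(yy)])
co,Q=scoopfloor('w14',(85,140,225,335)); print('pitch',np.degrees(co[:2]@ey),Q.mean(0),len(Q))
E
```

```text
clock: 21.95
eef_pos: [511.2, 14.4, 245.7]
tool_rot: [3.139, 0.003, 1.715]
force: [-1.8, -7.6, 23.2]
width: 21.0
[511.20198256  14.40891858 245.72442549] [3.13888372e+00 2.49389958e-03 1.71490445e+00] [-2.39718677 -8.1629393  21.89430767] [-1.27332224  0.33480225 -0.13457846]
pitch 1.2477543744778843 [502.62817674  84.54934026   8.07781121] 6013
```

View pics/w14.png

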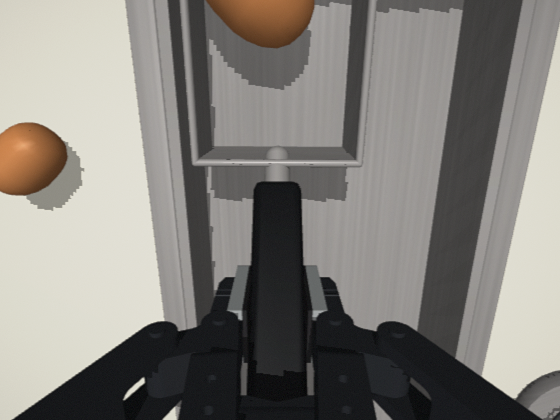

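```bash
python3 -m jog '[0,0,1,0,10, 0,0,1.8,0,10, 0,0,1.8,0,10, 0,0,0,0,10, 0,0,-2,0,10, 0,0,-4,0,10, 0,0,-4,0,10]'
python3 - <<'E'
from h import *
snap('wrist','w15'); s=read_state();print(s['eef_pos'],s['tool_rot'],s['force'],s['torque'])
yy=1.717; ey=np.array([np.cos(yy),np.sin(yy)])
co,Q=scoopfloor('w15',(85,140,225,335)); print('pitch',np.degrees(co[:2]@ey),Q.mean(0),len(Q))
E
```

```text
clock: 22.58
eef_pos: [510.0, 17.0, 247.2]
tool_rot: [-3.14, -0.001, 1.719]
force: [0.0, 0.1, -2.4]
width: 20.7
[510.02822307  16.88083197 247.10412485] [-3.14010136e+00 -9.92778957e-04  1.71878229e+00] [ 0.319526   -0.01379198 -2.06264914] [-0.18957872 -0.05593353 -0.0152325 ]
pitch 1.9072349053530837 [500.04358667  87.86423564  10.74589244] 6014
```

```bash
python3 -m jog '[0,0,2,0,10, 0,0,4,0,10, 0,0,5,0,10, 0,0,5.5,0,10, 0,0,6,0,10]'
python3 - <<'E'
from h import *
snap('wrist','w16'); s=read_state();print(s['eef_pos'],s['tool_rot'],s['force'],s['torque'])
yy=1.717; ey=np.array([np.cos(yy),np.sin(yy)])
co,Q=scoopfloor('w16',(85,140,225,335)); print('pitch',np.degrees(co[:2]@ey),Q.mean(0),len(Q))
E
```

```text
clock: 23.05
eef_pos: [510.3, 14.5, 243.0]
tool_rot: [-3.141, 0.002, 1.716]
force: [-4.2, -7.2, 21.2]
width: 21.0
[510.39737516  14.47977393 242.92074428] [-3.14131330e+00  1.92668058e-03  1.71589536e+00] [-3.89078165 -4.8781005  17.39331987] [-0.73529997  0.84130171  0.0857946 ]
pitch 3.5928257704861792 [500.937818    84.92520233   8.72079036] 6006
```

```bash
python3 -m jog '[0,0,1,0,10, 0,0,2,0,10, 0,0,3,0,10, 0,0,4,0,10, 0,0,5,0,10, 0,0,6,0,10, 0,0,7,0,10, 0,0,8,0,10]'
python3 - <<'E'
from h import *
snap('wrist','w17');snap('side','s17'); s=read_state();print(s['eef_pos'],s['tool_rot'],s['force'],s['torque'])
yy=1.717; ey=np.array([np.cos(yy),np.sin(yy)])
co,Q=scoopfloor('w17',(100,140,225,335)); print('pitch',np.degrees(co[:2]@ey),Q.mean(0),len(Q))
im,_,_,_=load('s17'); cv2.imwrite('pics/s17c.png',cv2.resize(im[200:320,190:360],None,fx=4,fy=4,interpolation=2))
E
```

```text
clock: 23.77
eef_pos: [511.0, 9.4, 236.5]
tool_rot: [3.141, 0.009, 1.712]
force: [-3.8, -20.6, 35.7]
width: 20.9
[510.99881767   9.27012028 236.46984015] [3.1408826  0.00871353 1.71116827] [ -3.59833582 -19.30380728  32.98171882] [-3.38607421  1.19646285  0.23259253]
pitch 5.888684097209334 [502.20040801  77.97728101   9.22341696] 2951
```

View pics/w17.png

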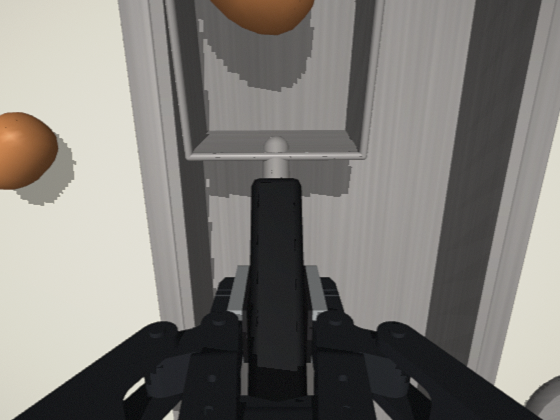

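View pics/s17c.png

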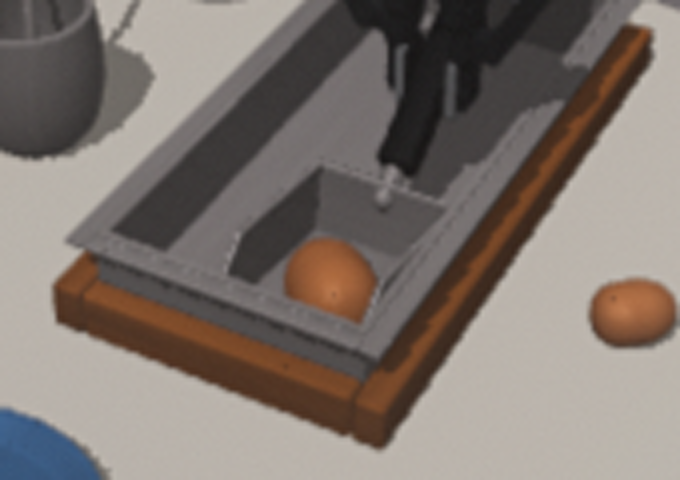

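```bash
python3 -m jog '[-2,0,0,0,10, -4,0,0,0,10, -6,0,0,0,10, -8,0,0,0,10, -10,0,1,0,10, -10.5,0,2,0,10, -11,0,3,0,10, -11.5,0,4,0,10, -12,0,5,0,10]'
python3 - <<'E'
from h import *
snap('wrist','w18');snap('side','s18'); s=read_state();print(s['eef_pos'],s['tool_rot'],s['force'],s['torque'])
yy=1.717; ey=np.array([np.cos(yy),np.sin(yy)])
co,Q=scoopfloor('w18',(100,130,225,335)); print('pitch',np.degrees(co[:2]@ey),Q.mean(0),len(Q))
im,_,_,_=load('s18'); cv2.imwrite('pics/s18c.png',cv2.resize(im[200:320,190:360],None,fx=4,fy=4,interpolation=2))
E
```

```text
clock: 24.62
eef_pos: [512.3, 1.5, 229.9]
tool_rot: [-3.142, 0.003, 1.715]
force: [-1.9, -8.9, 18.6]
width: 21.1
[512.32815699   1.48741292 229.87733034] [-3.14153173  0.0032409   1.71476463] [-2.37742618 -8.13009846 16.28093606] [-1.0572061   0.70500229  0.09974078]
pitch 0.86035989730074 [502.86244493  73.93762099   9.51172332] 1881
```

View pics/w18.png

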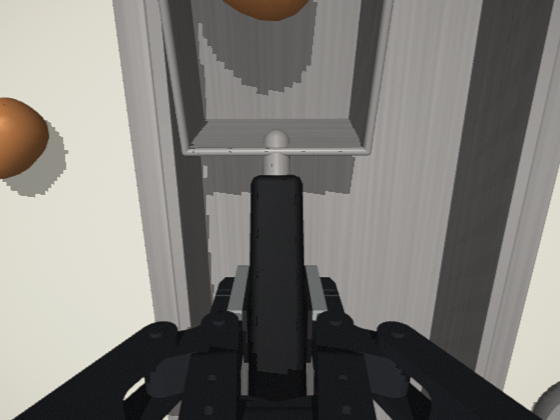

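View pics/s18c.png

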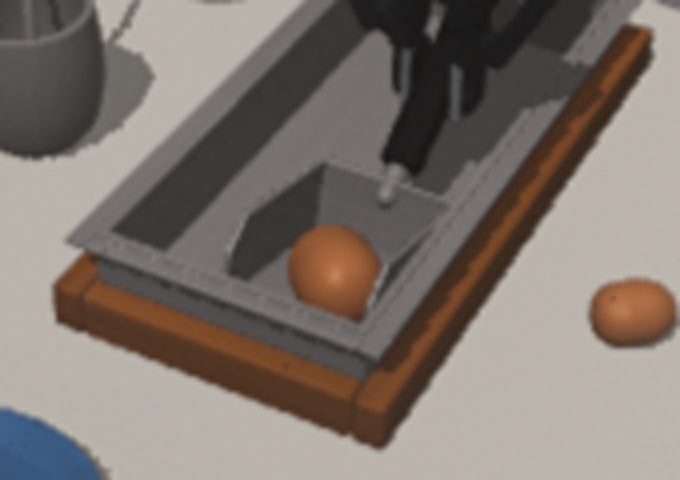

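```bash
python3 - <<'E'
from h import *
yy=1.717; ey=np.array([np.cos(yy),np.sin(yy)]); ex=np.array([np.sin(yy),-np.cos(yy)])
for t,b in [('w17',(50,125,325,345)),('w18',(50,112,322,345)),('w18',(96,114,205,345))]:
    co,Q=scoopfloor(t,b); print(t,'pitch',np.degrees(np.arctan(co[:2]@ey)),np.degrees(co[:2]@ex),Q.mean(0),len(Q))
im,d,K,T=load('w18');P=cloud(d,K,T); print(P[152,275],P[152,190],P[152,365]); 
im,d,K,T=load('s18'); P=cloud(d,K,T); h,s,v=cv2.split(cv2.cvtColor(im,cv2.COLOR_BGR2HSV)); tcp=np.array([512.3,1.5])
A=(P[...,:2]-tcp)@ex; B=(P[...,:2]-tcp)@ey; Z=P[...,2]
m=(h<16)&(s>90)&(v>50)&(abs(A)<45)&(B>60)&(B<170)&(Z>25)&(Z<100); print('egg',m.sum(),A[m].min(),A[m].max(),B[m].min(),B[m].max(),Z[m].max(),A[m&(Z>Z[m].max()-5)].mean(),B[m&(Z>Z[m].max()-5)].mean())
E
```

```text
w17 pitch 8.880642819153035 -0.16591866040092237 [528.56510896  94.80861787  10.98845054] 1489
w18 pitch 14.14011269221537 -0.7331908734910382 [526.74495801  90.86962829  12.5068407 ] 1418
w18 pitch 14.701893401450256 -0.18557480158245207 [499.79024442  75.65176611   9.77106098] 2494
[502.85448894  57.58726513  46.70475609] [467.19580167  52.65932995  48.18049329] [540.94904292  63.10103553  46.69829682]
egg 403 -32.92227566918348 15.59863382757816 118.62432415363183 162.43274947462032 71.81348209207954 -13.588268793217384 139.88427267977548
```

```bash
python3 -m jog '[0,0,-1.5,0,10, 0,0,-3,0,10, -1,0,-5,0,10, -3,0,-6,0,10, -6,0,-7,0,10, -10,0,-8,0,10, -15,0,-8,0,10, -21,0,-8,0,10, -28,0,-8,0,10, -28,0,-8,0,10, -28,0,-8,0,10, -28,0,-8,0,10]'
python3 - <<'E'
from h import *
snap('wrist','w19');snap('side','s19'); s=read_state();print(s['eef_pos'],s['tool_rot'],s['force'],s['torque'])
im,_,_,_=load('s19'); cv2.imwrite('pics/s19c.png',cv2.resize(im[190:310,190:360],None,fx=4,fy=4,interpolation=2))
E
```

```text
clock: 25.72
eef_pos: [516.3, -23.6, 236.5]
tool_rot: [-3.141, -0.0, 1.717]
force: [-0.0, 0.3, -2.7]
width: 21.2
[516.32621784 -23.26180056 236.58073948] [-3.14153000e+00 -3.91697952e-04  1.71784410e+00] [ 0.1730541   0.51396278 -1.8191386 ] [-0.21613855 -0.04086794  0.06429123]
```

View pics/w19.png

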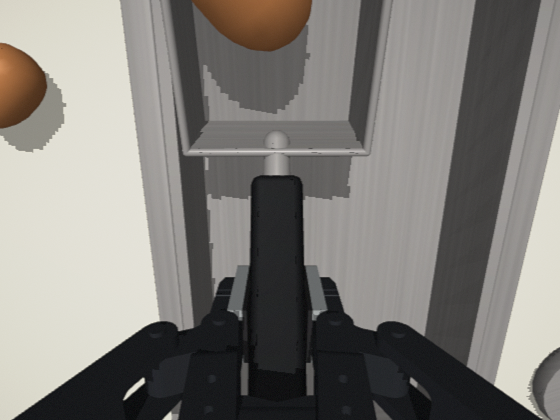

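View pics/s19c.png

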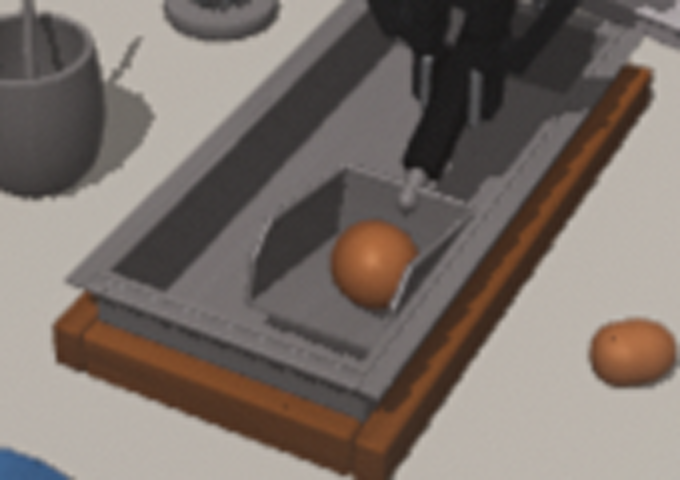

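```bash
python3 -m jog '[0,0,-1,0,10, 0,0,-3,0,10, 0,0,-7,0,10, 0,0,-12,0,10, 0,0,-18,0,10, 0,0,-24,0,10, 0,0,-30,0,10, 0,0,-36,0,10, 0,0,-42,0,10, 0,0,-48,0,10, 0,0,-53,0,10, 0,0,-57,0,10, 0,0,-60,0,10, 0,0,-62,0,10, 0,0,-62,0,10]'
python3 - <<'E'
from h import *
snap('wrist','w20'); s=read_state();print(s['eef_pos'],s['tool_rot'],s['force'],s['torque'])
yy=1.717; ey=np.array([np.cos(yy),np.sin(yy)]); ex=np.array([np.sin(yy),-np.cos(yy)])
co,Q=scoopfloor('w20',(50,112,322,345)); print('pitch',np.degrees(np.arctan(co[:2]@ey)),np.degrees(co[:2]@ex))
E
```

```text
clock: 27.07
eef_pos: [516.5, -23.6, 298.9]
tool_rot: [3.141, 0.0, 1.717]
force: [-0.5, 0.4, -2.1]
width: 21.2
[516.3775288  -23.61294305 298.68399939] [ 3.14147216e+00 -2.71614739e-05  1.71738193e+00] [ 0.49278289 -0.78791388 -2.72153445] [-0.18468123 -0.06482224 -0.0109532 ]
pitch 13.45565684417395 -0.5636076744696839
```

View pics/w20.png

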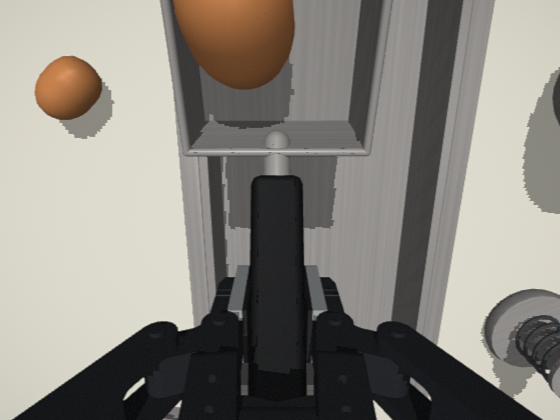

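```bash
python3 -m jog '[-1.8,-0.8,0,0,10, -6.3,-3,0,0,10, -13.6,-6.3,0,0,10, -23.6,-11,0,0,10, -36,-17,0,0,10, -50,-23,0,0,10, -63.5,-29.5,0,0,10, -77,-36,0,0,10, -91,-42,0,0,10, -104,-48.5,0,0,10, -118,-55,0,0,10, -131.5,-61,0,0,10, -145,-67,0,0,10, -159,-74,0,0,10, -172,-80,0,0,10, -185,-86,0,0,10, -195,-90.5,0,0,10, -202,-94,0,0,10, -207,-96,0,0,10, -209,-97,0,0,10]'
python3 - <<'E'
from h import *
snap('wrist','w21'); s=read_state();print(s['eef_pos'],s['tool_rot'],s['force'],s['qpos'].round(2))
E
```

```text
clock: 28.78
eef_pos: [450.5, -245.5, 298.6]
tool_rot: [-3.142, 0.0, 1.716]
force: [0.4, -0.5, -2.0]
width: 20.8
[ 450.63372355 -245.2626863   298.55892144] [-3.14150857e+00  8.78677012e-05  1.71643366e+00] [-0.37771915 -0.59712793 -3.43419423] [ 0.52  0.59 -0.11  2.    0.11  0.56  0.48]
```

View pics/w21.png

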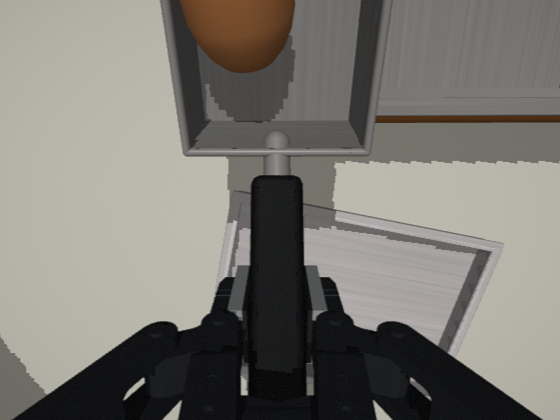

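```bash
python3 -m jog '[-1,-0.5,0,1,10, -3,-1.5,0,3,10, -6,-3,0,6.5,10, -10,-4.5,0,11,10, -14,-6.5,0,16.5,10, -18,-8.5,0,22.5,10, -22,-10,0,28.5,10, -26,-12,0,34.5,10, -30,-14,0,40.5,10, -34,-16,0,46.5,10, -38,-18,0,52.5,10, -42,-20,0,58.5,10, -46,-22,0,64.5,10, -50,-24,0,70.5,10, -54,-26,0,76.5,10, -58,-27.5,0,82.5,10, -62,-29,0,88.5,10, -65,-30,0,94,10, -67,-31,0,98.5,10, -67,-31,0,101.4,10]'
python3 - <<'E'
from h import *
snap('wrist','w22'); snap('scene','c22'); s=read_state();print(s['eef_pos'],s['tool_rot'],s['force'],s['qpos'].round(2))
im,_,_,_=load('c22'); cv2.imwrite('pics/c22c.png',cv2.resize(im[150:270,110:280],None,fx=4,fy=4,interpolation=2))
E
```

```text
clock: 30.5
eef_pos: [430.3, -315.0, 298.5]
tool_rot: [-3.141, 0.0, -0.057]
force: [0.1, -0.2, -2.3]
width: 20.6
[ 430.43048831 -314.53114236  298.38588599] [-3.14099002e+00  5.44386559e-04 -5.24500162e-02] [-0.34382073 -0.46045109 -2.39081119] [ 0.32  0.65  0.39  1.95 -0.4   0.62 -0.65]
```

View pics/w22.png

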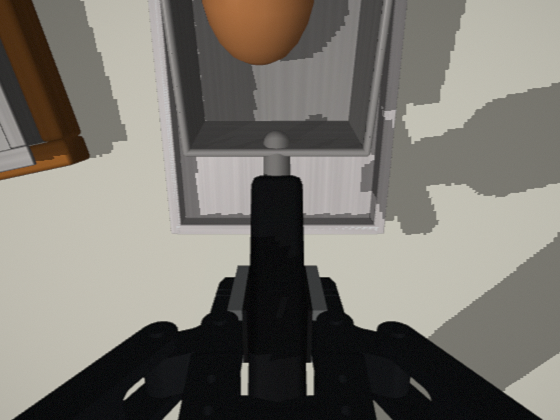

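View pics/c22c.png

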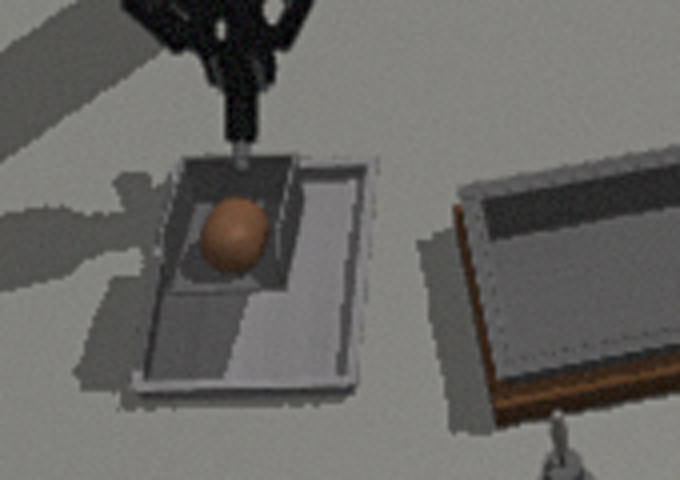

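```bash
python3 -m jog '[0,0,2,0,10, 0,0,6,0,10, 0,0,12,0,10, 0,0,19,0,10, 0,0,27,0,10, 0,0,35,0,10, 0,0,43,0,10, 0,0,51,0,10, 0,0,58,0,10, 0,0,63,0,10, 0,0,66,0,10, 0,0,68,0,10, 0,0,69,0,10, 0,0,70,0,10, 0,0,70,0,10]'
python3 - <<'E'
from h import *
snap('wrist','w23'); s=read_state();print(s['eef_pos'],s['tool_rot'],s['force'])
E
```

```text
clock: 31.85
eef_pos: [430.1, -315.4, 228.9]
tool_rot: [3.141, -0.0, -0.052]
force: [0.0, 0.2, -0.8]
width: 20.6
[ 430.09132661 -315.41133606  228.98278401] [ 3.14139844e+00 -5.09180382e-04 -5.24564881e-02] [-1.02548008  0.65650822 -0.41904484]
```

View pics/w23.png

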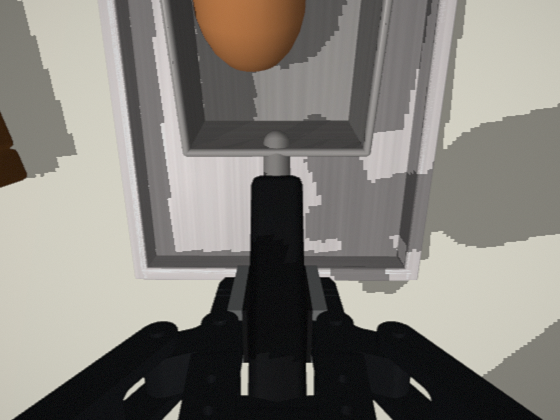

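```bash
python3 -m jog '[0,0,0,0,24, 0,0,0,0,30, 0,0,0,0,40, 0,0,0,0,50, 0,0,0,0,50]'
python3 - <<'E'
from h import *
snap('wrist','w24');snap('scene','c24'); s=read_state();print(s['eef_pos'],s['tool_rot'],s['force'])
im,_,_,_=load('c24'); cv2.imwrite('pics/c24c.png',cv2.resize(im[150:270,110:280],None,fx=4,fy=4,interpolation=2))
E
```

```text
clock: 32.32
eef_pos: [430.2, -315.4, 228.7]
tool_rot: [3.141, -0.0, -0.052]
force: [-0.3, 0.6, 0.3]
width: 50.1
[ 430.10161705 -315.3603399   228.65418818] [ 3.14156006e+00 -1.61503766e-04 -5.24424737e-02] [-0.36663111 -1.19265207  0.39367028]
```

View pics/w24.png

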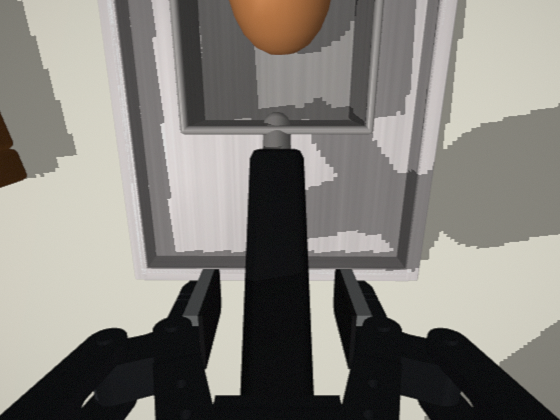

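View pics/c24c.png

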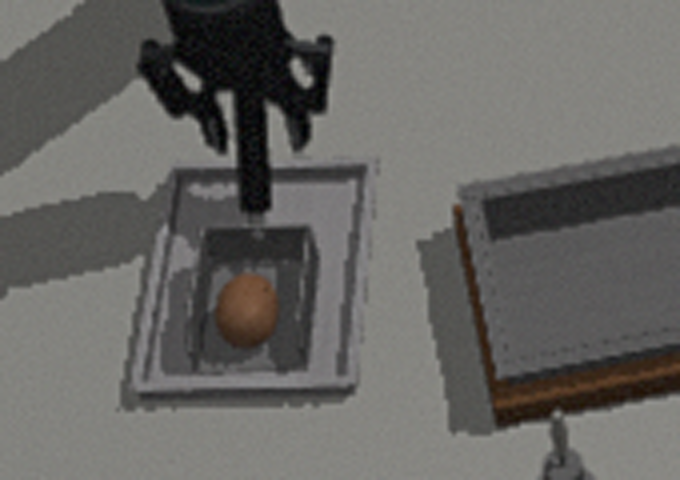

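```bash
python3 - <<'E'
from h import *
yy=-.0524; ex=np.array([np.cos(yy),np.sin(yy)]); ey=np.array([-np.sin(yy),np.cos(yy)]); tcp=np.array([430.1,-315.4])
im,d,K,T=load('w24');P=cloud(d,K,T); A=(P[...,:2]-tcp)@ex; B=(P[...,:2]-tcp)@ey; Z=P[...,2]
for r,c in [(130,185),(130,275),(130,368),(170,275),(200,276),(250,277),(300,277),(350,277)]: print((r,c),A[r,c].round(1),B[r,c].round(1),Z[r,c].round(1))
co,Q=scoopfloor('w24',(60,110,210,345)); print('pitch',np.degrees(co[:2]@ex),np.degrees(co[:2]@ey),Q.mean(0))
im,d,K,T=load('c24');P=cloud(d,K,T); A=(P[...,:2]-tcp)@ex; B=(P[...,:2]-tcp)@ey; Z=P[...,2]
h,s,v=cv2.split(cv2.cvtColor(im,cv2.COLOR_BGR2HSV)); m=(h<16)&(s>90)&(v>40)&(A>60)&(A<170)&(abs(B)<50)&(Z>12)&(Z<60)
print('egg',m.sum(),A[m].min(),A[m].max(),B[m].min(),B[m].max(),Z[m].max(),A[m&(Z>40)].mean(),B[m&(Z>40)].mean())
m=(Z>14)&(Z<26)&(A>-50)&(A<200)&(abs(B)<90); q=P[m][:,:2].astype(np.float32)
m2=(Z>16)&(Z<24)&(A>0)&(abs(B)<90); a=A[m2]; print('tray rim A', np.percentile(a,[1,99]), 'B',np.percentile(B[m2],[1,99]))
E
```

```text
(130, 185) 66.5 38.2 46.5
(130, 275) 66.5 0.6 46.9
(130, 368) 66.5 -38.0 47.5
(170, 275) 53.3 0.5 65.1
(200, 276) 44.0 0.1 73.8
(250, 277) 30.5 -0.2 87.8
(300, 277) 17.8 -0.2 98.7
(350, 277) 7.8 -0.2 110.1
pitch 0.025833450978274122 0.02509220680696792 [ 515.17104437 -320.12985027    5.72774376]
egg 213 109.92837608862791 160.02749216502139 -21.178842275067787 18.899865634533818 51.239543621831444 136.98305068766734 -1.5703701493357558
tray rim A [  5.52426881 193.24070925] B [-80.96344572  78.09627058]
```

```bash
python3 -m jog '[0,0,-4,0,50, 0,0,-10,0,50, 4,0,-15,0,50, 10,0,-16.3,0,50, 15,0,-16.3,0,50, 16.5,0,-16.3,0,50, 16.5,0,-16.3,0,50, 16.5,0,-16.3,0,10, 16.5,0,-16.3,0,10, 16.5,0,-16.3,0,10, 16.5,0,-16.3,0,10, 16.5,0,-16.3,0,10, 16.5,0,-16.3,0,10]'
python3 -m jog '[0,0,-0.5,0,10, 0,0,-1,0,10, 0.5,0,-1.5,0,10, 1.5,0,-1.5,0,10, 3,0,-1.5,0,10, 5,0,-1.5,0,10, 7,0,-1.5,0,10, 9,0,-1.5,0,10, 11,0,-1.5,0,10, 12.5,0,-1.5,0,10, 13,0,-1.5,0,10, 13,0,-1.5,0,10]'
python3 - <<'E'
from h import *
snap('wrist','w25');snap('scene','c25'); s=read_state();print(s['eef_pos'],s['tool_rot'],s['force'])
im,_,_,_=load('c25'); cv2.imwrite('pics/c25c.png',cv2.resize(im[150:270,110:280],None,fx=4,fy=4,interpolation=2))
yy=-.0524; ex=np.array([np.cos(yy),np.sin(yy)])
co,Q=scoopfloor('w25',(80,130,210,345)); print('pitch',np.degrees(co[:2]@ex),Q.mean(0))
E
```

```text
clock: 33.5
eef_pos: [446.2, -316.2, 244.8]
tool_rot: [-3.141, 0.001, -0.053]
force: [-0.9, 0.8, 0.7]
width: 21.3
clock: 34.5
eef_pos: [459.7, -316.8, 246.4]
tool_rot: [-3.142, -0.0, -0.052]
force: [-0.1, -0.3, -2.3]
width: 21.3
[ 459.43379715 -316.87067122  246.35664088] [-3.14148489e+00  2.05245871e-04 -5.24215858e-02] [ 0.14418641 -0.97124346 -1.91760885]
pitch -0.14732661320037138 [ 534.53089881 -320.74178654    7.12602091]
```

View pics/c25c.png

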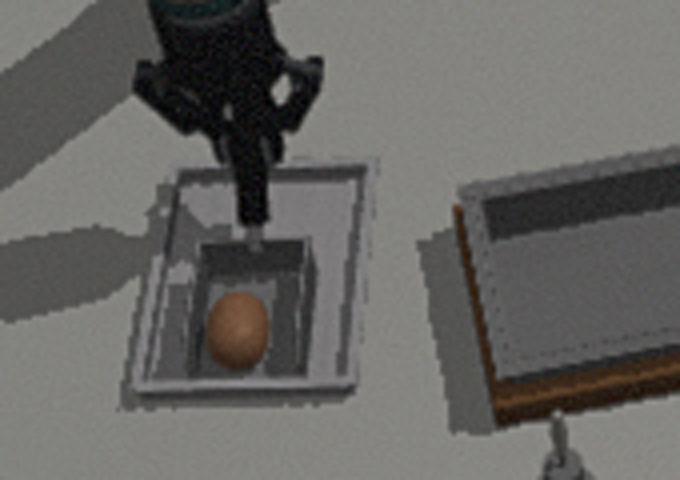

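View pics/w25.png

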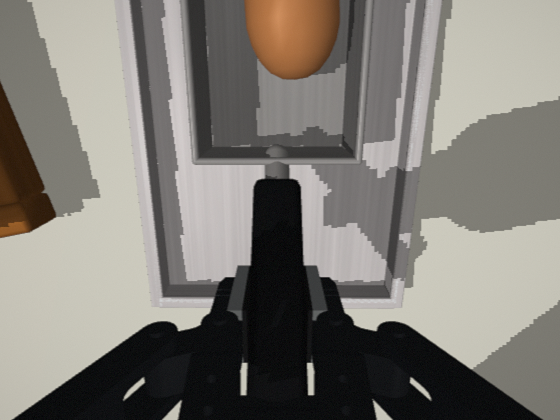

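```bash
python3 -m jog '[-41,0,0,0,10, -64,0,0,0,10, -74,0,0,0,10, -76,0,0,0,10, -76,0,0,0,10, -76,0,0,0,10]'
python3 - <<'E'
from h import *
snap('wrist','w26');snap('scene','c26'); s=read_state();print(s['eef_pos'],s['tool_rot'],s['force'])
im,_,_,_=load('c26'); cv2.imwrite('pics/c26c.png',cv2.resize(im[150:270,110:280],None,fx=4,fy=4,interpolation=2))
E
```

```text
clock: 35.1
eef_pos: [385.1, -313.2, 246.6]
tool_rot: [3.141, -0.002, -0.052]
force: [-0.4, 0.3, -2.7]
width: 21.3
[ 385.18327536 -313.0036175   246.46292722] [ 3.14084594e+00 -1.70999707e-03 -5.08076038e-02] [ 0.43422575 -0.11915055 -1.94755509]
```

View pics/c26c.png

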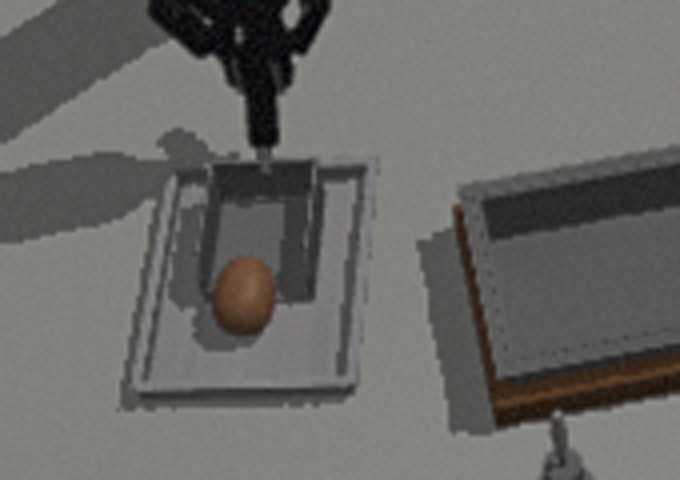

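View pics/w26.png

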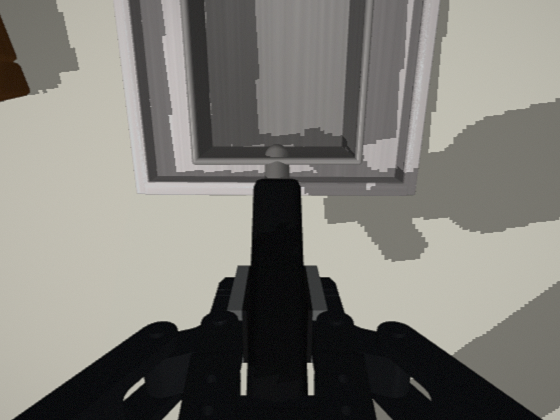

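```bash
python3 - <<'E'
from h import *
yy=-.0524; ex=np.array([np.cos(yy),np.sin(yy)]); ey=np.array([-np.sin(yy),np.cos(yy)]); tcp=np.array([385.2,-313.0])
im,d,K,T=load('c26');P=cloud(d,K,T); A=(P[...,:2]-tcp)@ex; B=(P[...,:2]-tcp)@ey; Z=P[...,2]
h,s,v=cv2.split(cv2.cvtColor(im,cv2.COLOR_BGR2HSV)); m=(h<16)&(s>90)&(v>40)&(A>60)&(A<240)&(abs(B)<50)&(Z>8)&(Z<60)
print('egg',m.sum(),A[m].min(),A[m].max(),B[m].min(),B[m].max(),Z[m].max(),A[m&(Z>42)].mean(),B[m&(Z>42)].mean())
m=m.astype(np.uint8); c=max(cv2.findContours(m,0,1)[0],key=cv2.contourArea)[:,0]
W=np.array([plane(u,v,25,K,T)[:2] for u,v in c.astype(float)]); W=np.c_[(W-tcp)@ex,(W-tcp)@ey].astype(np.float32); print(cv2.fitEllipse(W))
im,d,K,T=load('w26');P=cloud(d,K,T); A=(P[...,:2]-tcp)@ex; B=(P[...,:2]-tcp)@ey; Z=P[...,2]
print([ (r,A[r,170].round(1),Z[r,170].round(1)) for r in (150,165,172,176,180,185,190)], A[160,275])
E
```

```text
egg 226 140.20940401529174 193.56526501243349 -27.13699138810296 14.976339621467838 50.734468315382856 162.88602996670636 -7.6135410197613975
((161.0869140625, -7.359048843383789), (41.071693420410156, 65.87838745117188), 97.82245635986328)
[(150, np.float64(49.3), np.float64(3.5)), (165, np.float64(39.9), np.float64(1.3)), (172, np.float64(36.0), np.float64(3.6)), (176, np.float64(33.9), np.float64(5.0)), (180, np.float64(34.1), np.float64(16.6)), (185, np.float64(32.4), np.float64(21.7)), (190, np.float64(29.3), np.float64(20.9))] 51.21402978329704
```

```bash
python3 -m jog '[-8,0,0,0,10, -13,0,0,0,10, -13.5,0,0.5,0,10, -13.5,0,1,0,10, -13.5,0,1,0,10]'
python3 - <<'E'
from h import *
snap('scene','c27');snap('wrist','w27'); s=read_state();print(s['eef_pos'],s['tool_rot'],s['force'])
im,_,_,_=load('c27'); cv2.imwrite('pics/c27c.png',cv2.resize(im[150:270,110:280],None,fx=4,fy=4,interpolation=2))
yy=-.0524; ex=np.array([np.cos(yy),np.sin(yy)]); ey=np.array([-np.sin(yy),np.cos(yy)]); tcp=s['eef_pos'][:2]
im,d,K,T=load('c27');P=cloud(d,K,T); A=(P[...,:2]-tcp)@ex; B=(P[...,:2]-tcp)@ey; Z=P[...,2]
h,s,v=cv2.split(cv2.cvtColor(im,cv2.COLOR_BGR2HSV)); m=(h<16)&(s>90)&(v>40)&(A>60)&(A<240)&(abs(B)<50)&(Z>8)&(Z<60)
print('egg',m.sum(),A[m].min(),A[m].max(),B[m].min(),B[m].max(),Z[m].max(),A[m&(Z>42)].mean(),B[m&(Z>42)].mean())
E
```

```text
clock: 35.62
eef_pos: [370.1, -312.2, 245.3]
tool_rot: [-3.141, 0.0, -0.053]
force: [0.3, 0.1, -2.2]
width: 21.3
[ 370.22460922 -312.21537807  245.35620857] [-3.14152126e+00 -4.21204114e-06 -5.22541409e-02] [ 0.70305622 -0.36110293 -0.75376138]
egg 212 147.39627771346335 202.56288795930757 -7.258874163206651 31.748411722372314 49.363538171701066 176.08704532115286 10.905479633238123
```

View pics/c27c.png

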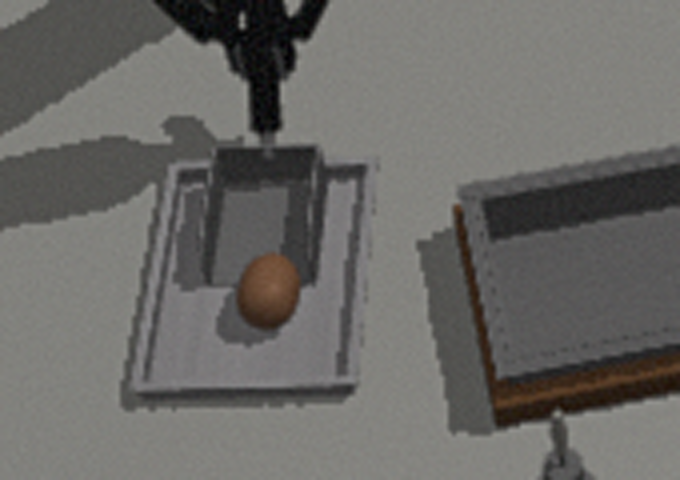

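View pics/w27.png

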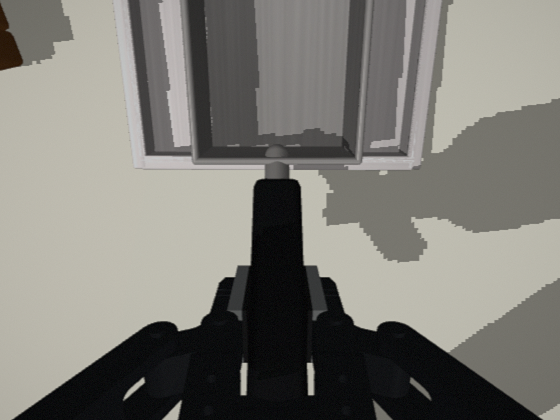

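```bash
python3 -m jog '[1,0,0,0,10, 4,0,0,0,10, 8,0,0,0,10, 12,0,0,0,10, 15,0,0,0,10, 18,0,0,0,10, 21,0,0,0,10, 24,0,0,0,10, 27,0,0,0,10, 30,0,0,0,10, 32,0,0,0,10, 33,0,0,0,10]'
python3 - <<'E'
from h import *
snap('scene','c28'); s=read_state();print(s['eef_pos'],s['force'])
im,_,_,_=load('c28'); cv2.imwrite('pics/c28c.png',cv2.resize(im[150:270,110:280],None,fx=4,fy=4,interpolation=2))
yy=-.0524; ex=np.array([np.cos(yy),np.sin(yy)]); ey=np.array([-np.sin(yy),np.cos(yy)]); tcp=s['eef_pos'][:2]
im,d,K,T=load('c28');P=cloud(d,K,T); A=(P[...,:2]-tcp)@ex; B=(P[...,:2]-tcp)@ey; Z=P[...,2]
h,s,v=cv2.split(cv2.cvtColor(im,cv2.COLOR_BGR2HSV)); m=(h<16)&(s>90)&(v>40)&(A>60)&(A<240)&(abs(B)<70)&(Z>8)&(Z<60)
print('egg',m.sum(),A[m].min(),A[m].max(),B[m].min(),B[m].max(),Z[m].max(),A[m&(Z>42)].mean(),B[m&(Z>42)].mean())
E
```

```text
clock: 36.72
eef_pos: [403.5, -313.9, 245.4]
tool_rot: [3.142, -0.0, -0.052]
force: [0.6, -0.4, -2.0]
width: 21.5
[ 403.5127497  -313.89586533  245.3676327 ] [ 0.92018343  0.87570244 -2.20647282]
egg 226 135.1341022030393 187.97102639937236 -8.792815255812231 32.23508175992953 52.132074766937194 159.65567881661553 9.857968097869204
```

View pics/c28c.png

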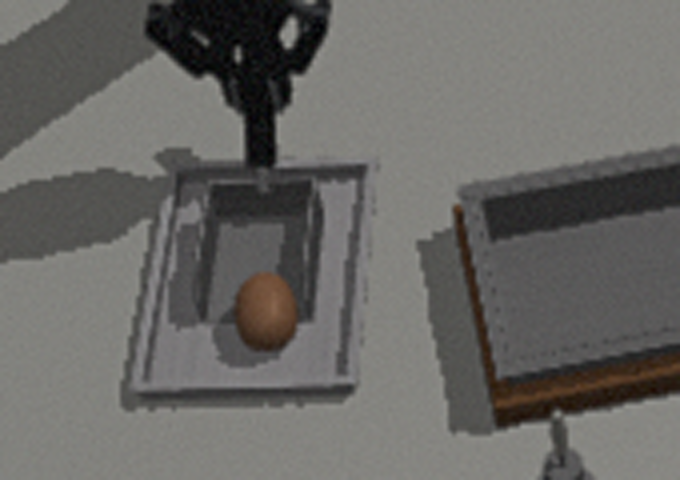

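```bash
python3 -m jog '[-20,0,0,0,10, -29,0,0,0,10, -32,0,0,0,10, -33,0,0,0,10, -33,0,0,0,10, -33,0,0,0,10]'
python3 - <<'E'
from h import *
snap('scene','c29'); s=read_state();print(s['eef_pos'],s['force'])
im,_,_,_=load('c29'); cv2.imwrite('pics/c29c.png',cv2.resize(im[150:270,110:280],None,fx=4,fy=4,interpolation=2))
yy=-.0524; ex=np.array([np.cos(yy),np.sin(yy)]); ey=np.array([-np.sin(yy),np.cos(yy)]); tcp=s['eef_pos'][:2]
im,d,K,T=load('c29');P=cloud(d,K,T); A=(P[...,:2]-tcp)@ex; B=(P[...,:2]-tcp)@ey; Z=P[...,2]
h,s,v=cv2.split(cv2.cvtColor(im,cv2.COLOR_BGR2HSV)); m=(h<16)&(s>90)&(v>40)&(A>60)&(A<240)&(abs(B)<70)&(Z>8)&(Z<60)
print('egg',m.sum(),A[m].min(),A[m].max(),B[m].min(),B[m].max(),Z[m].max(),A[m&(Z>42)].mean(),B[m&(Z>42)].mean())
E
```

```text
clock: 37.27
eef_pos: [370.8, -312.4, 245.5]
tool_rot: [3.141, -0.001, -0.052]
force: [-0.0, -0.4, -1.9]
width: 21.1
[ 370.81334074 -312.32156092  245.46321064] [ 0.31370071  1.34125487 -1.42573408]
egg 214 165.0611632155141 215.98236521729814 -8.669609521237147 30.598572240763456 50.19025832586135 188.84923453955784 9.465235841164134
```

View pics/c29c.png

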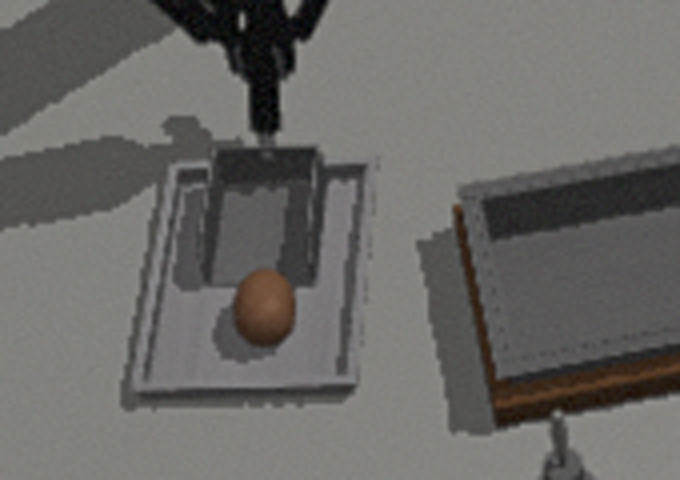

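```bash
python3 -m jog '[0,0,-3,0,10, 0,0,-9,0,10, 0,0,-17,0,10, 0,0,-26,0,10, 0,0,-36,0,10, 0,0,-48,0,10, 0,0,-60,0,10, 0,0,-72,0,10, 0,0,-82,0,10, 0,0,-88,0,10, 0,0,-90,0,10]'
python3 - <<'E'
from h import *
snap('scene','c30'); snap('wrist','w30'); s=read_state();print(s['eef_pos'],s['force'],s['qpos'].round(2))
im,_,_,_=load('c30'); cv2.imwrite('pics/c30c.png',cv2.resize(im[150:270,110:280],None,fx=4,fy=4,interpolation=2))
E
python3 -m jog '[2,-4,0,-0.5,10, 6,-16,0,-1,10, 12,-36,0,-1.5,10, 20,-60,0,-2,10, 27,-85,0,-2.5,10, 34,-110,0,-3,10, 41,-135,0,-3.5,10, 47,-160,0,-4,10, 52,-185,0,-4.5,10, 56,-210,0,-5,10, 59,-235,0,-5.5,10, 61,-260,0,-6,10, 62,-280,0,-6.5,10, 63,-300,0,-7,10, 63,-312,0,-7.5,10, 63,-318,0,-8,10, 63,-320,0,-8,10]'
```

```text
clock: 38.23
eef_pos: [370.4, -312.4, 336.8]
tool_rot: [3.14, -0.002, -0.052]
force: [0.2, -0.6, -1.5]
width: 20.8
[ 370.22608447 -312.13460081  335.80273891] [-0.11083521 -0.03751287 -1.79213167] [ 0.35  0.53  0.42  2.05 -0.36  0.63 -0.61]
clock: 39.75
eef_pos: [449.6, 5.3, 334.9]
tool_rot: [-3.141, 0.001, 0.09]
force: [0.2, -0.0, -2.4]
width: 21.4
```

View pics/c30c.png

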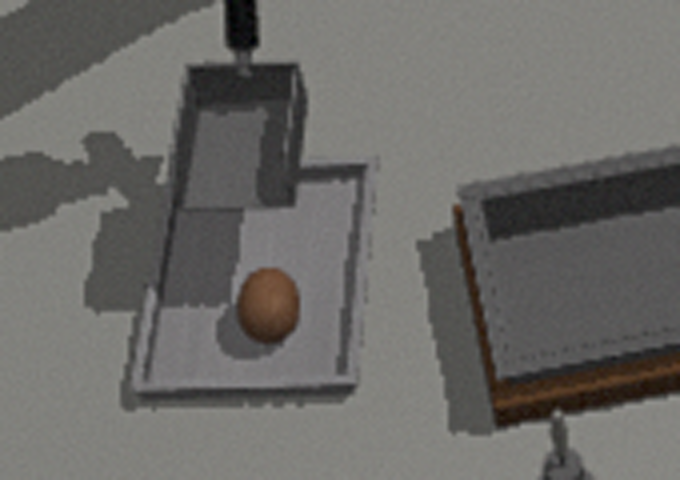

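```bash
python3 -m jog '[0,-4,0,-0.5,10, 1,-14,0,-1,10, 3,-30,0,-1.5,10, 5,-52,0,-2,10, 7,-77,0,-2.5,10, 9,-102,0,-3,10, 11,-127,0,-3.5,10, 14,-152,0,-4,10, 16,-177,0,-4.5,10, 18,-202,0,-5,10, 20,-227,0,-6,10, 23,-252,0,-7,10, 25,-275,0,-8,10, 27,-295,0,-8.5,10, 28,-309,0,-9,10, 29,-317,0,-9,10, 29,-320,0,-9,10, 29,-320.3,0,-9,10, 29,-320.3,0,-9,10]'
python3 - <<'E'
from h import *
import time
snap('wrist','w31'); s=read_state();print(s['eef_pos'],s['tool_rot'],s['force'],s['qpos'].round(2))
snap('side','s31')
yy=s['tool_rot'][2]; ex=np.array([np.cos(yy),np.sin(yy)]); ey=np.array([np.sin(yy),-np.cos(yy)]); tcp=s['eef_pos'][:2]
co,Q=scoopfloor('w31'); print('pitch',np.degrees(co[:2]@ex),np.degrees(co[:2]@ey),Q.mean(0))
im,d,K,T=load('w31'); P=cloud(d,K,T)
for r,c in [(163,200),(163,280),(163,362)]: print(((P[r,c,:2]-tcp)@ex).round(1),((P[r,c,:2]-tcp)@ey).round(1),P[r,c,2].round(1))
for t in ['s31','c30']:
    im,d,K,T=load(t); P=cloud(d,K,T); h,sa,v=cv2.split(cv2.cvtColor(im,cv2.COLOR_BGR2HSV))
    m=(h>95)&(h<125)&(sa>100)&(v>40)&(P[...,1]>200)&(P[...,2]>10)&(P[...,2]<20); q=P[m]
    for it in range(6):
        A=np.c_[2*q[:,:2],np.ones(len(q))]; b=(q[:,:2]**2).sum(1); c=np.linalg.lstsq(A,b,rcond=None)[0]; R=np.sqrt(c[2]+c[0]**2+c[1]**2)
        e=abs(np.hypot(*(q[:,:2]-c[:2]).T)-R); q=q[e<max(2.5*np.median(e),2)]
    print(t,c[:2],R,len(q))
E
```

```text
clock: 41.33
eef_pos: [451.0, 324.4, 335.4]
tool_rot: [3.141, 0.0, 0.243]
force: [-0.0, -0.8, -2.0]
width: 20.9
[451.06472984 324.19962984 335.45076529] [3.14069557e+00 4.14593585e-04 2.42158493e-01] [-0.14468686  0.64559798 -0.99509567] [-0.96  0.62  0.44  1.86 -0.37  0.74 -1.64]
pitch -0.11075217042552514 0.06559561125543294 [541.50201181 343.66166083  96.12239718]
49.5 -36.3 138.2
49.4 1.5 137.5
23.9 73.4 0.1
s31 [545.45424223 347.9773841 ] 74.75532898521315 622
c30 [549.24440738 344.73823089] 74.78959710167915 126
```

View pics/w31.png

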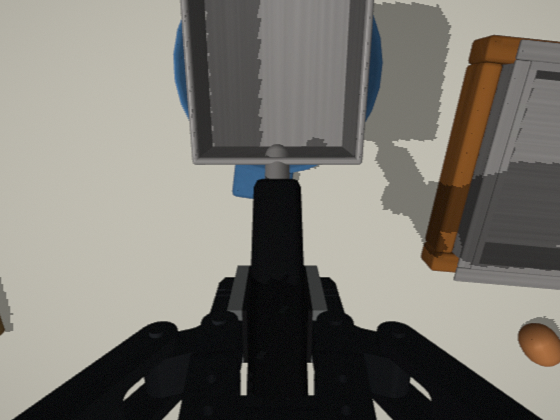

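```bash
python3 -m jog '[0,-1.5,4,0,10, 0.5,-2.8,12,0,10, 0.5,-2.8,22,0,10, 0.5,-2.8,33,0,10, 0.5,-2.8,44,0,10, 0.5,-2.8,55,0,10, 0.5,-2.8,65,0,10, 0.5,-2.8,74,0,10, 0.5,-2.8,80,0,10, 0.5,-2.8,84,0,10, 0.5,-2.8,86,0,10, 0.5,-2.8,87,0,10, 0.5,-2.8,88,0,10, 0.5,-2.8,88,0,10]'
python3 - <<'E'
from h import *
snap('wrist','w32'); s=read_state();print(s['eef_pos'],s['tool_rot'],s['force'])
co,Q=scoopfloor('w32'); print(Q.mean(0))
E
```

```text
clock: 42.6
eef_pos: [450.7, 328.6, 247.7]
tool_rot: [-3.141, -0.001, 0.244]
force: [0.1, -0.0, -1.4]
width: 20.9
[450.70521166 328.61538511 247.74105181] [-3.14127844e+00 -6.40607298e-04  2.44414350e-01] [ 0.31207682  0.3344811  -1.68887906]
[541.40009175 348.3765406    8.52562125]
```

View pics/w32.png

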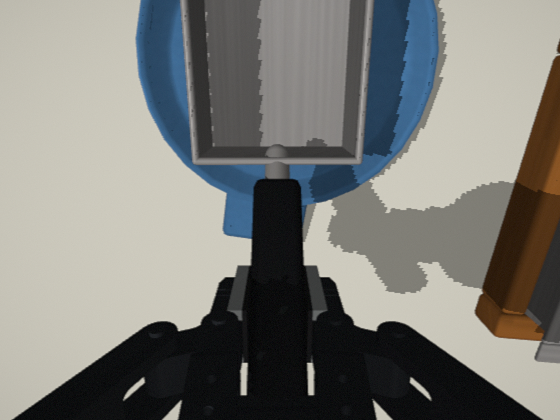

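```bash
python3 -m jog '[0,0.8,0,0,10, -0.2,1.6,0,0,10, -0.2,1.6,0,0,10, -0.2,1.6,0.6,0,10, -0.2,1.6,1,0,10, -0.2,1.6,1,0,10]'
python3 -m jog '[0,0,0,0,24, 0,0,0,0,35, 0,0,0,0,60, 0,0,0,0,84, 0,0,0,0,84]'
python3 - <<'E'
from h import *
snap('wrist','w33'); s=read_state();print(s['eef_pos'],s['tool_rot'],s['force'],s['width'])
co,Q=scoopfloor('w33'); ex=np.array([.970,.242]);print(Q.mean(0),np.degrees(co[:2]@ex),np.degrees(co[:2]@[.242,-.970]))
E
```

```text
clock: 43.15
eef_pos: [450.8, 326.8, 246.8]
tool_rot: [-3.141, -0.0, 0.244]
force: [-1.3, -1.3, 2.9]
width: 21.6
clock: 43.57
eef_pos: [450.9, 327.0, 246.4]
tool_rot: [-3.142, -0.0, 0.244]
force: [-0.2, 0.9, -0.2]
width: 69.8
[450.83473116 326.93926496 246.38597368] [-3.14156452e+00 -1.04330008e-04  2.44304044e-01] [1.03239644 0.12124746 0.42387878] 76.92345767959695
[541.38284288 346.6492763    7.73486573] -0.0045964810487339304 -0.042657355321941544
```

View pics/w33.png

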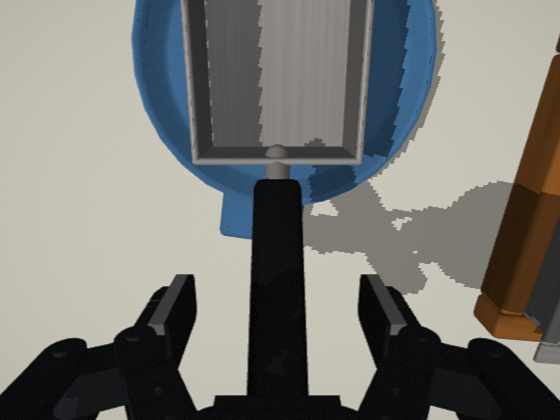

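Scoop lies flat on the rest (floor 7.7 mm, level). Withdraw upward and check everything.

```bash
python3 -m jog '[0,0,-2,0,85, 0,0,-8,0,85, 0,0,-20,0,85, 0,0,-40,0,85, 0,0,-62,0,85, 0,0,-84,0,85, 0,0,-106,0,85, 0,0,-125,0,85, 0,0,-138,0,85, 0,0,-145,0,85, 0,0,-147,0,85, 0,0,-147,0,85, 0,0,-147,0,85]'
python3 - <<'E'
from h import *
snap('scene','c34'); snap('side','s34'); s=read_state();print(s['eef_pos'],s['force'])
im,_,_,_=load('s34')
im,_,_,_=load('c34'); cv2.imwrite('pics/c34c.png',cv2.resize(im[150:300,130:450],None,fx=2.5,fy=2.5,interpolation=2))
im,d,K,T=load('c34');P=cloud(d,K,T); h,s,v=cv2.split(cv2.cvtColor(im,cv2.COLOR_BGR2HSV))
m=(h<16)&(s>90)&(v>40)&(P[...,1]<-230)&(P[...,1]>-410)&(P[...,0]>400)&(P[...,2]>8); print(m.sum(),P[m].mean(0),P[m][:,2].max())
E
```

```text
clock: 44.7
eef_pos: [450.4, 326.8, 392.9]
tool_rot: [3.141, 0.001, 0.244]
force: [-1.3, 0.7, -0.3]
width: 85.0
[450.47273061 326.76893323 392.52483799] [ 0.13122723  0.23845665 -0.512287  ]
209 [ 564.70963315 -307.90337626   37.49911566] 48.88112442656188
```

View pics/c34c.png

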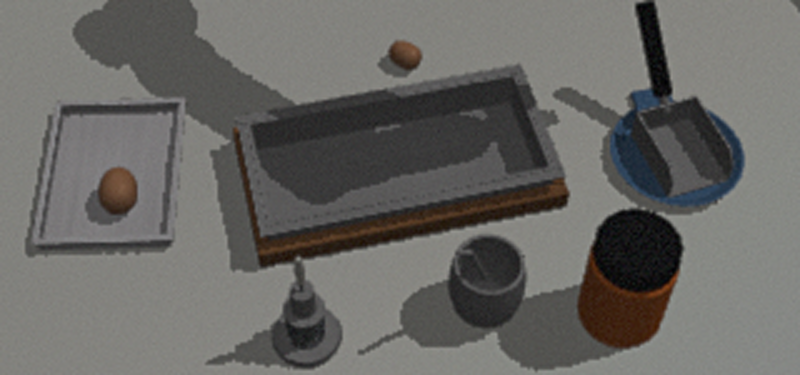

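View pics/s34.png

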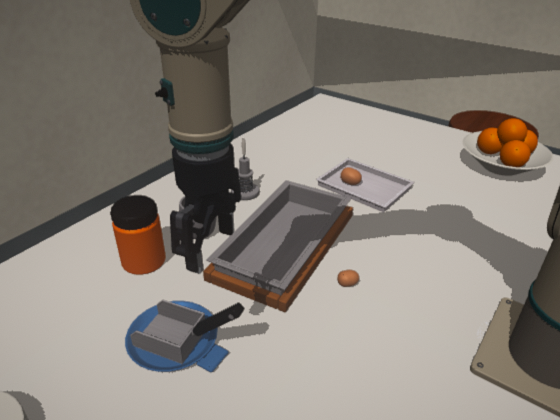

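The scene view (crop) shows the egg resting in the tray (118,190) and the scoop pan-down on the blue rest (690,160). The cup, canister and brush holder are in their original places, and the robot touches nothing.

```bash
python3 -c "
from cell import *
print(finish_job())"
```

```text
the job is handed in; nothing more can be done
None
```

The egg is on the aluminium tray and the scoop is back on the spoon rest, pan down. However, I dropped the egg once on the way, and the shell may have cracked without my being able to see it.

**The drop:** After the first scoop the egg sat close to the lip. It rolled out as I began the carry, with the scoop about 80 mm above the pan floor, and fell back into the pan. That is more than the 40 mm drop at which the shell cracks. The camera images afterwards showed no crack, but their resolution is too low to rule one out.

**What I did:**
1. **Second scoop:** I picked the egg up again in the corner. This time I pressed the scoop down in the grip so its lip tilted up about 14°, which held the egg during the carry.
2. **Serving:** The tool cannot tilt, so I set the scoop on the tray floor and gripped it level again. I then pulled it out from under the egg, nudged the egg clear with the lip and lifted away. The egg's drop there was only a few millimetres.
3. **Scoop back on the rest:** I laid it in its original place.

**Last checks:**
- The egg was resting inside the tray.
- Measured after I let go, the scoop was level, with its floor at 7.7 mm against an expected 7 mm.
- The cup, canister and brush holder looked unmoved, and the gripper was open and clear of everything.
- The clock was at about 45 s of the 72 s allowed.
- The highest wrist force I read was about 40 N, while pressing the scoop to tilt it.

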